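Set out four containers in the serving rack in reverse order

TASK

Move the bottle, the can, the jar and the square tin from the holders on the metal delivery rail into the wooden serving rack, one in each compartment, in reverse order: whatever now stands farthest left on the rail goes into the rack's right-hand compartment, the next one beside it, and so on (left and right as the robot sees them), so that the guests across the table see the row as it was delivered. Keep them from tipping over, set them down rather than drop them, and leave all four standing upright on the floor of the rack.

Things in the scene. Friction and masses are not known exactly. Their poses are not given: they have to be found in the camera images.
- bottle: small green glass bottle, 125 mm tall, about 0.25 kg: round body 54 mm in diameter up to z = 68 mm, sloping shoulder up to 94 mm, then a neck 26 mm in diameter and a round white cap 30 mm in diameter from z = 99 to 125 mm; grip it by the cap. Loose, z up the axis, origin at the centre of the underside.
- can: plain aluminium drinks can, 115 mm tall, 53 mm in diameter (straight from z = 6 to 108 mm), about 0.3 kg. Loose, z up the axis, origin at the centre of the underside.
- jar: squat amber jar with a flat round steel lid, 95 mm tall, about 0.28 kg: body 58 mm in diameter up to z = 75 mm, lid 58 mm in diameter from z = 79 to 95 mm (lid fixed on). Loose, z up the axis, origin at the centre of the underside.
- caddy: square grey tin, 46 x 46 mm and 85 mm tall, with a dark round stopper on top, 36 mm in diameter, from z = 85 to 109 mm (fixed on; grip it by the stopper), about 0.22 kg. Its yaw is within 0.3 rad of the rail's. Loose, z up the axis, origin at the centre of the underside.
- holder_bottle: the holder in which the bottle starts: fixed white open square tray, 74 x 74 x 20 mm, walls and floor 3 mm thick, on the delivery rail. Origin: centre of its underside, 6 mm above the table; same yaw as the rail. The bottle stands on its floor (9 mm above the table), within 3 mm of its middle.
- holder_can: the holder in which the drinks can starts: fixed white open square tray, 74 x 74 x 20 mm, walls and floor 3 mm thick, on the delivery rail. Origin: centre of its underside, 6 mm above the table; same yaw as the rail. The drinks can stands on its floor (9 mm above the table), within 3 mm of its middle.
- holder_jar: the holder in which the jar starts: fixed white open square tray, 74 x 74 x 20 mm, walls and floor 3 mm thick, on the delivery rail. Origin: centre of its underside, 6 mm above the table; same yaw as the rail. The jar stands on its floor (9 mm above the table), within 3 mm of its middle.
- holder_caddy: the holder in which the square tin starts: fixed white open square tray, 74 x 74 x 20 mm, walls and floor 3 mm thick, on the delivery rail. Origin: centre of its underside, 6 mm above the table; same yaw as the rail. The square tin stands on its floor (9 mm above the table), within 3 mm of its middle.
- rail: delivery rail: fixed aluminium plate 88 x 324 x 6 mm on the table, left or right of the rack. The holders stand on it in a row at y = +120, +40, -40, -120 mm (within 3 mm), in changing order. Origin: centre of the underside. Yaw within 0.3 rad of zero: +y is to the robot's left, +x away from it. Close the fingers along x, across the row, to miss the neighbours.
- rack: serving rack: fixed low wooden tray 88 x 324 x 22 mm on the table, walls and floor 4 mm thick, empty at the start: four compartments in a row, centred at x = 0, y = +120, +40, -40, -120 mm, each 80 (x) by 76 (y) mm inside, 18 mm deep. Origin: centre of the underside. Yaw within 0.3 rad of zero: +y is to the robot's left, +x away from it.

How it is judged:
By the outcome, as a careful person would: the job done as asked, in the order asked, and still so for the second after the job is handed in, with the robot touching nothing.
It also fails if it takes over 102 s, if anything falls off the work surface, if the arm or the gripper's body presses on something with over 40 N, if the wrist force passes 120 N, or if a joint passes its speed limit or range.

ROBOT

A 7-joint arm with a two-finger parallel gripper is mounted at the origin on the work surface. World frame = base frame: x ahead of the robot, y to its left, z up, the work surface at z = 0. Lengths are in m, angles in rad, forces in N, time in s.
With the tool pointing down it reaches from about 0.4 to 0.85 m from the base axis. Payload 10.4 kg.
Tool frame: the origin (TCP) lies midway between the tips of the shut fingers; the grasp point (between the pads) lies 19 mm behind it (r.tcp_to_grasp is the z of the grasp point in the tool frame, in m); z points along the fingers, x is the direction in which the jaws open and shut, and the axes are right-handed (so a half turn about z gives the same grasp; the last joint's range is limited). The gripper opens to 87 mm and grips with 3 to 60 N. Pads are 19 mm wide; open, the fingers measure 117 mm over their backs; the gripper's body (75 mm by 190 mm) begins 51 mm behind the grasp point.
Start: joints at [-1.35, 0.332, -0.065, 1.46, 0.022, 1.35, -0.088], TCP at [0.151, 0.607, 0.223] pointing down, gripper open.
Joint ranges: [-2.6, 2.6], [-0.5, 2.12], [-1.47, 1.34], [0.16, 2.42], [-1.27, 4.41], [0.06, 2.06], [-2.6, 2.6]. Speed limits (rad/s): [2.22, 2.22, 2.79, 2.79, 3.14, 3.14, 3.14].

INTERFACE

Orientations are given as a unit quaternion [x, y, z, w].
In Python, from bench import r, camera, close_job gives the robot as it stands. The module is installed in compiled form; this text tells all that it offers.
- The arm moves only by the shell command python3 -m crank 'ROWS' [FORCE]. ROWS is JSON, a list of rows, each an object of numbers: "x", "y", "z": the shift along the tool's x, y, z scaled (see below); "ax", "ay", "az": the turn, a rotation vector about the tool's x, y, z scaled (see below); "claw": the closure, from -1 (fully open) to 1 (shut), so that 0 is half open. A call has exactly 5 rows; each row is the pose to reach, as a shift and turn from the pose commanded when the call began, along the tool's axes at that moment; what a row does not reach only later rows make up. The controller multiplies each number of a shift by 1 m and each number of a turn by 2 rad. A row lasts 1/12 s, in which the tool goes at most 41.7 mm and 7.16 degrees, less where a joint would pass 70% of its speed; a pose out of reach is approached as far as the arm can. A call with a number of a shift or a turn outside -1 to 1 is refused whole. A call with a gripper value outside its range is refused whole. The fingers move at their own pace and stop on an object; FORCE is the grip in N (left out, the last holds). Time passes only in rows, so rows that repeat a pose let the fingers close, or fill a call up. It gives the time, the measured TCP pose, the force and the opening at its end, in the units of the state.
- r.read_state(): the state, without advancing time (a new reading comes with each control period).
- camera(name): name is "scene" or "side" or "wrist"; returns a dict with "color" (384x512x3 uint8, blue, green, red), "fx", "fy", "cx", "cy" (pixels), "eye" and "orientation" of the camera in the world. Camera axes: x right, y down, z forward; pixel columns grow to the right and rows downward; lengths in m; the calibration is good to about 2 mm. A picture is of the moment at which its call begins. There is no depth.
- close_job(): hands the job in, once; it reports no verdict.
The state is a dict: "time": time; "joint_positions": joint angles; "joint_vel": joint speeds; "joint_torque": joint torques, N m; "ee_pos": TCP position; "eef_rot": TCP orientation; "ft_force": force on the tool from outside, world axes, zero at the start; "torque": the same for the moment, N m; "width": finger opening in m.
Only numpy, scipy, OpenCV 4.12 (cv2) and the standard library are available. Lean on these libraries where they do the work, as an engineer would, in place of code of your own. Each camera call takes 0.05 s, during which the arm holds its last target. There are 200 camera calls.

## Working session

There is one attempt and no reset: what is moved stays moved. The work goes in short steps, Python scripts to look and compute and a shell command to move; the robot and the scene stay as the last step left them, time stands still between calls to the robot, and variables do not carry over. Pictures are saved under pics/ and viewed, about 12 in all and at most 16, crops included, and the job is handed in when it is done.

```bash
mkdir -p pics
python3 - <<'E'
from bench import r,camera
import cv2,numpy as np
for n in ["scene","side"]:
    c=camera(n); cv2.imwrite(f"pics/{n}0.png",c["color"]); print(n,c["fx"],c["fy"],c["cx"],c["cy"],c["eye"],c["orientation"])
s=r.read_state(); print({k:np.round(v,3) for k,v in s.items()}, r.tcp_to_grasp)
E
```

```text
scene 484.89978424556966 484.89978424556966 249.69710651890028 188.7989146213474 [1.38465431 0.17381938 0.88737794] [ 0.58650269  0.70673765 -0.30314452 -0.25424374]
side 414.11315507233485 414.11315507233485 251.0655702339763 195.47511775867426 [ 0.34306333 -0.87055273  0.79606423] [ 0.9030591  -0.08594848  0.03936953 -0.41898349]
{'time': np.float64(0.1), 'joint_positions': array([-1.35 ,  0.333, -0.065,  1.461,  0.022,  1.35 , -0.089]), 'joint_vel': array([-0.   , -0.002, -0.001, -0.001,  0.   ,  0.001,  0.   ]), 'joint_torque': array([ 1.0000e-03, -6.2454e+01,  2.5000e-02, -3.9071e+01, -6.1000e-02,
        3.7000e-02,  0.0000e+00]), 'ee_pos': array([0.151, 0.606, 0.222]), 'eef_rot': array([ 0.788,  0.616, -0.   ,  0.   ]), 'ft_force': array([-0.444, -0.774,  0.867]), 'torque': array([-0.024,  0.012, -0.052]), 'width': np.float64(0.087)} -0.0187
```

View pics/scene0.png

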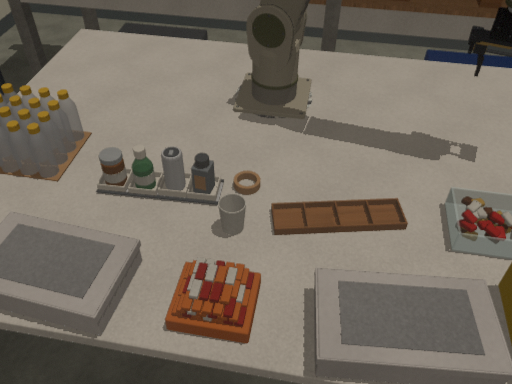

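View pics/side0.png

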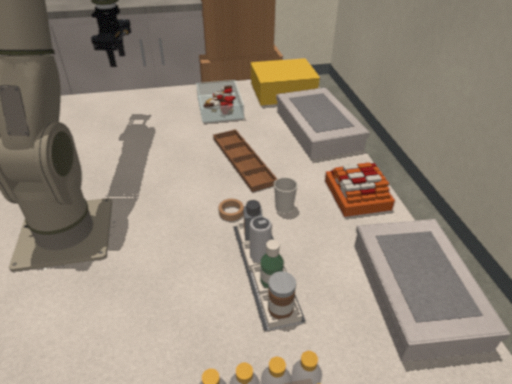

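The scene view (looking back at the robot) shows the rail at the robot's right. From its left the order is tin (203,175), can (173,168), bottle (143,165), jar (113,165). The rack is at (338,217), with a glass at (232,215) and a ring at (247,182) between them.

```bash
cat > h.py <<'E'
import numpy as np,cv2
from scipy.spatial.transform import Rotation as R
from bench import r,camera
def ray(c,u,v):
    d=R.from_quat(c["orientation"]).apply([(u-c["cx"])/c["fx"],(v-c["cy"])/c["fy"],1.]); return np.array(c["eye"]),d
def onz(c,u,v,z):
    e,d=ray(c,u,v); return e+d*(z-e[2])/d[2]
def proj(c,p):
    q=R.from_quat(c["orientation"]).inv().apply(np.array(p)-c["eye"]); return np.array([c["fx"]*q[0]/q[2]+c["cx"],c["fy"]*q[1]/q[2]+c["cy"]])
def rect(c,mask,z):
    """largest blob -> outline on plane z -> min-area rectangle: centre, long-axis yaw (from +y), sizes"""
    cs,_=cv2.findContours(mask,cv2.RETR_EXTERNAL,cv2.CHAIN_APPROX_NONE); k=max(cs,key=cv2.contourArea)
    P=np.array([onz(c,u,v,z)[:2] for u,v in k[:,0]],np.float32)
    (cx,cy),_,_=b=cv2.minAreaRect(P); B=cv2.boxPoints(b); e=[B[1]-B[0],B[2]-B[1]]
    L=max(e,key=np.linalg.norm); L=L*np.sign(L[1]); return (cx,cy),-np.arctan2(L[0],L[1]),b[1]
E
python3 - <<'E'
from h import *
for n in ["scene","side"]:
    c=camera(n); im=c["color"]; hsv=cv2.cvtColor(im,cv2.COLOR_BGR2HSV)
    roi=np.zeros(im.shape[:2],np.uint8)
    if n=="scene": roi[190:245,262:415]=255
    else: roi[125:195,205:280]=255
    m=cv2.inRange(hsv,(3,90,30),(20,255,200))&roi
    m=cv2.morphologyEx(m,cv2.MORPH_CLOSE,np.ones((5,5)))
    print(n,"rack",rect(c,m,.018))
    # eyeballed rail-object tops
    T=dict(scene=dict(caddy=(203,159,.118),can=(172,152,.124),bottle=(140,152,.134),jar=(112,155,.104),glass=(232,203,.08)),
           side=dict(caddy=(253,206,.118),can=(261,224,.124),bottle=(273,245,.134),jar=(282,280,.104),glass=(286,183,.08)))[n]
    for k,(u,v,z) in T.items(): print(k,onz(c,u,v,z).round(3))
    cr=im[135:245,85:265] if n=="scene" else im[170:335,215:325]
    cv2.imwrite(f"pics/crop_{n}.png",cv2.resize(cr,None,fx=4 if n=="scene" else 3.5,fy=4 if n=="scene" else 3.5,interpolation=cv2.INTER_CUBIC))
E
```

```text
scene rack ((0.5334458351135254, 0.24080967903137207), np.float32(0.24460015), (0.10566059499979019, 0.3257485330104828))
caddy [ 0.5   -0.105  0.118]
can [ 0.495 -0.185  0.124]
bottle [ 0.521 -0.258  0.134]
jar [ 0.512 -0.34   0.104]
glass [ 0.6   -0.011  0.08 ]
side rack ((0.525824248790741, 0.22784578800201416), np.float32(0.24645428), (0.0913611426949501, 0.3396166265010834))
caddy [ 0.49  -0.123  0.118]
can [ 0.495 -0.195  0.124]
bottle [ 0.505 -0.274  0.134]
jar [ 0.508 -0.347  0.104]
glass [ 0.607 -0.005  0.08 ]
```

View pics/crop_scene.png

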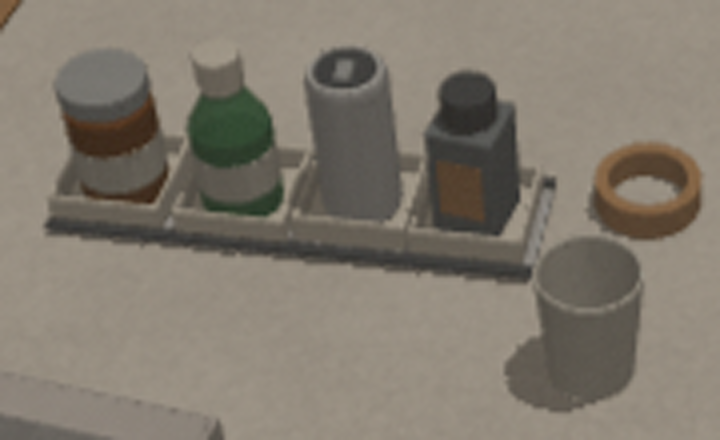

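View pics/crop_side.png

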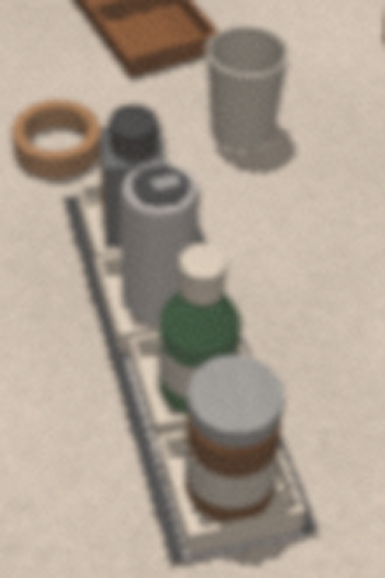

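```bash
cat >> h.py <<'E'
def meet(rs):
    A=np.zeros((3,3));b=np.zeros(3)
    for e,d in rs:
        d=d/np.linalg.norm(d);M=np.eye(3)-np.outer(d,d);A+=M;b+=M@e
    return np.linalg.solve(A,b)
def go(p,yaw):
    """shift and turn, in row units, from the present pose to TCP p with tool x at yaw (pointing down)"""
    s=r.read_state(); Q=R.from_quat(s["eef_rot"]); 
    T=R.from_euler("z",yaw)*R.from_quat([1,0,0,0])
    w=(Q.inv()*T).as_rotvec()/2; d=Q.inv().apply(np.array(p)-s["ee_pos"])
    print("at",s["ee_pos"].round(4),"shift",d.round(4),"turn",w.round(4),"rows",(np.linalg.norm(d)/.0417).round(1),(np.linalg.norm(w)*2/.125).round(1))
E
python3 - <<'E'
from h import *
a=camera("scene");b=camera("side")
A=dict(caddy=(202.3,157,.118),can=(171.8,151.8,.124),bottle=(139.5,146.3,.134),jar=(110.8,153.3,.104))
B=dict(caddy=(253.3,204.9),can=(261,222.3),bottle=(273.3,243.4),jar=(282.1,280))
for k in A: print(k,onz(a,*A[k]).round(3),onz(b,*B[k],A[k][2]).round(3),meet([ray(a,*A[k][:2]),ray(b,*B[k])]).round(3))
p=onz(a,96.75,192,0);q=onz(a,217,203.75,0); print("rail edge",p,q,-np.arctan2(q[0]-p[0],q[1]-p[1]))
go((.47,.25,.30),.245)
E
```

```text
caddy [ 0.493 -0.109  0.118] [ 0.492 -0.12   0.118] [ 0.491 -0.111  0.114]
can [ 0.494 -0.186  0.124] [ 0.497 -0.19   0.124] [ 0.496 -0.187  0.123]
bottle [ 0.5   -0.267  0.134] [ 0.507 -0.27   0.134] [ 0.505 -0.267  0.135]
jar [ 0.506 -0.346  0.104] [ 0.509 -0.347  0.104] [ 0.508 -0.346  0.104]
rail edge [ 0.54857435 -0.38904553  0.        ] [ 0.53199496 -0.06703532  0.        ] 0.05144171748533866
at [0.1508 0.6064 0.2223] shift [-0.2689  0.3958 -0.0776] turn [1.00e-04 2.00e-04 5.41e-01] rows 11.6 8.7
```

```bash
python3 -m crank '[{"x":-0.02,"y":0.032,"z":-0.016,"claw":-1},{"x":-0.04,"y":0.064,"z":-0.032,"claw":-1},{"x":-0.06,"y":0.096,"z":-0.048,"claw":-1},{"x":-0.08,"y":0.128,"z":-0.064,"claw":-1},{"x":-0.10,"y":0.16,"z":-0.078,"claw":-1}]' | tail -c 600
python3 -m crank '[{"x":-0.02,"y":0.032,"claw":-1},{"x":-0.04,"y":0.064,"claw":-1},{"x":-0.06,"y":0.096,"claw":-1},{"x":-0.08,"y":0.128,"claw":-1},{"x":-0.10,"y":0.16,"claw":-1}]' | tail -c 600
python3 -m crank '[{"x":-0.014,"y":0.015,"az":0.054,"claw":-1},{"x":-0.028,"y":0.03,"az":0.108,"claw":-1},{"x":-0.042,"y":0.045,"az":0.162,"claw":-1},{"x":-0.056,"y":0.06,"az":0.216,"claw":-1},{"x":-0.07,"y":0.075,"az":0.27,"claw":-1}]' | tail -c 600
python3 -m crank '[{"az":0.06,"claw":-1},{"az":0.12,"claw":-1},{"az":0.18,"claw":-1},{"az":0.23,"claw":-1},{"az":0.27,"claw":-1}]' | tail -c 600
python3 - <<'E'
from h import *
c=camera("wrist"); cv2.imwrite("pics/wrist1.png",c["color"]); print(c["eye"],c["orientation"])
print(r.read_state()["time"]); go((.47,.25,.30),.245)
E
```

```text
[0.08742592 0.62196974 0.38362888] [0.78159955 0.61186632 0.07408785 0.09608712]
0.35
at [0.1509 0.6065 0.2224] shift [-0.2689  0.3958 -0.0775] turn [1.00e-04 1.00e-04 5.41e-01] rows 11.6 8.7schema error: expected keys x, y, z, ax, ay, az, claw
schema error: expected keys x, y, z, ax, ay, az, claw
schema error: expected keys x, y, z, ax, ay, az, claw
schema error: expected keys x, y, z, ax, ay, az, claw
```

View pics/wrist1.png

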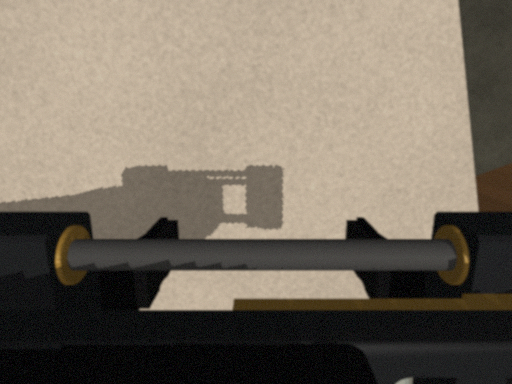

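The calls were refused because every row needs all seven keys, so nothing moved. The wrist view just shows bare table, with the fingers at its lower edge (160–360, 290). Repeating with full rows.

```bash
python3 -m crank '[{"x":-0.02,"y":0.032,"z":-0.016,"ax":0,"ay":0,"az":0,"claw":-1},{"x":-0.04,"y":0.064,"z":-0.032,"ax":0,"ay":0,"az":0,"claw":-1},{"x":-0.06,"y":0.096,"z":-0.048,"ax":0,"ay":0,"az":0,"claw":-1},{"x":-0.08,"y":0.128,"z":-0.064,"ax":0,"ay":0,"az":0,"claw":-1},{"x":-0.10,"y":0.16,"z":-0.078,"ax":0,"ay":0,"az":0,"claw":-1}]'
python3 -m crank '[{"x":-0.02,"y":0.032,"z":0,"ax":0,"ay":0,"az":0,"claw":-1},{"x":-0.04,"y":0.064,"z":0,"ax":0,"ay":0,"az":0,"claw":-1},{"x":-0.06,"y":0.096,"z":0,"ax":0,"ay":0,"az":0,"claw":-1},{"x":-0.08,"y":0.128,"z":0,"ax":0,"ay":0,"az":0,"claw":-1},{"x":-0.10,"y":0.16,"z":0,"ax":0,"ay":0,"az":0,"claw":-1}]'
python3 -m crank '[{"x":-0.014,"y":0.015,"z":0,"ax":0,"ay":0,"az":0.054,"claw":-1},{"x":-0.028,"y":0.03,"z":0,"ax":0,"ay":0,"az":0.108,"claw":-1},{"x":-0.042,"y":0.045,"z":0,"ax":0,"ay":0,"az":0.162,"claw":-1},{"x":-0.056,"y":0.06,"z":0,"ax":0,"ay":0,"az":0.216,"claw":-1},{"x":-0.07,"y":0.075,"z":0,"ax":0,"ay":0,"az":0.27,"claw":-1}]'
python3 -m crank '[{"x":0,"y":0,"z":0,"ax":0,"ay":0,"az":0.06,"claw":-1},{"x":0,"y":0,"z":0,"ax":0,"ay":0,"az":0.12,"claw":-1},{"x":0,"y":0,"z":0,"ax":0,"ay":0,"az":0.18,"claw":-1},{"x":0,"y":0,"z":0,"ax":0,"ay":0,"az":0.23,"claw":-1},{"x":0,"y":0,"z":0,"ax":0,"ay":0,"az":0.27,"claw":-1}]'
python3 - <<'E'
from h import *
c=camera("wrist"); cv2.imwrite("pics/wrist2.png",c["color"]); print(c["eye"],c["orientation"])
print(r.read_state()["time"]); go((.47,.25,.30),.245)
E
```

```text
time: 0.77
ee_pos: [0.2831, 0.4694, 0.3017]
eef_rot: [0.788, 0.616, 0.0, -0.0]
ft_force: [1.5, -0.2, 0.3]
width: 0.087
time: 1.18
ee_pos: [0.4141, 0.3336, 0.3008]
eef_rot: [0.788, 0.616, 0.0, -0.0]
ft_force: [0.6, 0.6, -0.3]
width: 0.087
time: 1.6
ee_pos: [0.4695, 0.2482, 0.3007]
eef_rot: [0.925, 0.381, 0.0, -0.0]
ft_force: [0.0, 0.1, -1.0]
width: 0.0872
time: 2.02
ee_pos: [0.469, 0.2491, 0.3006]
eef_rot: [0.993, 0.12, 0.0, -0.0]
ft_force: [-0.1, -0.3, 0.5]
width: 0.0869
[0.45330684 0.31222952 0.46192578] [0.98525852 0.1201641  0.01458461 0.1208864 ]
2.0667
at [0.469  0.2491 0.3006] shift [ 0.0012 -0.0006  0.0006] turn [-0.0001 -0.     -0.0041] rows 0.0 0.1
```

View pics/wrist2.png

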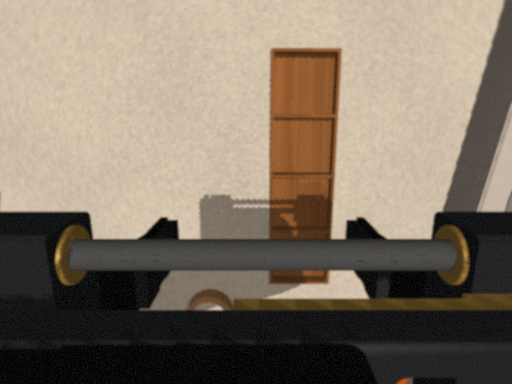

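The rack is fully visible: outer rim corners at about (271,49), (341,49), (271,283), (329,283), dividers at rows 117, 174 and 229.

Run:
```python
from h import *
c=camera("wrist")
P=[onz(c,u,v,.022)[:2] for u,v in [(270.5,48.5),(341,48.5),(329,283.5),(270,283.5)]]
print(np.round(P,4)); m=np.mean(P,0)
d=(P[0]+P[1]-P[2]-P[3])/2; print("c",m,"yaw",-np.arctan2(d[0],d[1]),np.linalg.norm(d),np.linalg.norm(P[1]-P[0]),np.linalg.norm(P[2]-P[3]))
ps=[onz(c,302,v,.022)[:2] for v in (117.5,174,229)]; print("dividers at +80,0,-80",np.round(ps,4))
hsv=cv2.cvtColor(c["color"],cv2.COLOR_BGR2HSV); k=cv2.inRange(hsv,(5,110,40),(18,255,220)); k[195:]=0;k=k.copy()
ys,xs=np.where(k[:, 240:380]>0); 
for row in (60,90,140,165):
    x=np.where(k[row,240:380]>0)[0]+240; print(row,x.min(),x.max(),[onz(c,q,row,.022)[:2].round(4) for q in (x.min()-.5,x.max()+.5)])
from math import cos,sin
y=.245
for o in (-.12,-.04,.04,.12): print(o,(m+np.array([-sin(y)*o,cos(y)*o])).round(4))
go((.491,-.115,.29),.06)
```

```text
[[0.4472 0.3842]
 [0.532  0.4048]
 [0.609  0.0917]
 [0.5245 0.0712]]
c [0.52817157 0.2379847 ] yaw 0.24158315933561322 0.3223955056668915 0.0872665078424158 0.08692504667393762
dividers at +80,0,-80 [[0.5072 0.3129]
 [0.5269 0.2408]
 [0.5478 0.1646]]
60 270 338 [array([0.4492, 0.371 ]), array([0.5329, 0.3913])]
90 270 337 [array([0.4579, 0.3362]), array([0.5421, 0.3566])]
140 270 335 [array([0.4731, 0.2748]), array([0.5578, 0.2953])]
165 270 334 [array([0.4812, 0.2424]), array([0.5661, 0.263 ])]
-0.12 [0.5573 0.1216]
-0.04 [0.5379 0.1992]
0.04 [0.5185 0.2768]
0.12 [0.4991 0.3544]
at [0.469  0.2492 0.3006] shift [-0.0671  0.3586  0.0105] turn [-0.0001 -0.      0.0928] rows 8.8 1.5
```

```bash
python3 -m crank '[{"x":-0.007,"y":0.036,"z":0,"ax":0,"ay":0,"az":0,"claw":-1},{"x":-0.014,"y":0.072,"z":0,"ax":0,"ay":0,"az":0,"claw":-1},{"x":-0.021,"y":0.108,"z":0,"ax":0,"ay":0,"az":0,"claw":-1},{"x":-0.028,"y":0.144,"z":0,"ax":0,"ay":0,"az":0,"claw":-1},{"x":-0.035,"y":0.18,"z":0,"ax":0,"ay":0,"az":0,"claw":-1}]' >/dev/null
python3 -m crank '[{"x":-0.007,"y":0.036,"z":0,"ax":0,"ay":0,"az":0,"claw":-1},{"x":-0.014,"y":0.072,"z":0,"ax":0,"ay":0,"az":0,"claw":-1},{"x":-0.021,"y":0.108,"z":0,"ax":0,"ay":0,"az":0,"claw":-1},{"x":-0.028,"y":0.144,"z":0,"ax":0,"ay":0,"az":0,"claw":-1},{"x":-0.035,"y":0.18,"z":0,"ax":0,"ay":0,"az":0,"claw":-1}]' >/dev/null
python3 -m crank '[{"x":-0.009,"y":0.04,"z":0,"ax":0,"ay":0,"az":0.03,"claw":-1},{"x":-0.018,"y":0.08,"z":0,"ax":0,"ay":0,"az":0.06,"claw":-1},{"x":-0.027,"y":0.12,"z":0,"ax":0,"ay":0,"az":0.093,"claw":-1},{"x":-0.035,"y":0.155,"z":0,"ax":0,"ay":0,"az":0.093,"claw":-1},{"x":-0.035,"y":0.18,"z":0,"ax":0,"ay":0,"az":0.093,"claw":-1}]'
python3 - <<'E'
from h import *
c=camera("wrist"); cv2.imwrite("pics/wrist3.png",c["color"])
go((.491,-.115,.25),.06)
E
```

```text
time: 3.37
ee_pos: [0.4976, -0.3042, 0.301]
eef_rot: [1.0, 0.03, 0.0, 0.001]
ft_force: [0.1, 0.7, 1.0]
width: 0.0871
at [ 0.4979 -0.3069  0.3003] shift [ 0.0044 -0.1921  0.0497] turn [ 0.0015  0.0003 -0.0005] rows 4.8 0.0
```

View pics/wrist3.png

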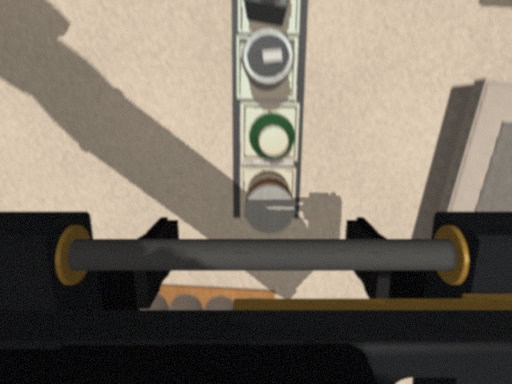

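The row is seen from above: can top at (268,56), bottle cap (272,140), jar lid (269,208). The rail's edges run parallel to the tool's y axis, so its yaw is about 0.06.

Run:
```python
from h import *
c=camera("wrist")
for n,u,v,z in [("can",268,56,.124),("bottle",272,140,.134),("jar",269,208,.104)]: print(n,onz(c,u,v,z).round(4))
for u,v in [(235.5,60),(238,210),(302.5,60),(298.5,210)]: print(onz(c,u,v,.006).round(4))
go((.491,-.189,.30),.065)
```

```text
can [ 0.497  -0.1943  0.124 ]
bottle [ 0.5059 -0.2725  0.134 ]
jar [ 0.5087 -0.3516  0.104 ]
[ 0.4565 -0.1851  0.006 ]
[ 0.4683 -0.3875  0.006 ]
[ 0.5428 -0.1799  0.006 ]
[ 0.5553 -0.3823  0.006 ]
at [ 0.4981 -0.3045  0.3001] shift [-0.0003 -0.1157 -0.0002] turn [ 0.0012  0.0008 -0.0032] rows 2.8 0.1
```

```bash
python3 -m crank '[{"x":0,"y":-0.03,"z":0,"ax":0,"ay":0,"az":0,"claw":-1},{"x":0,"y":-0.07,"z":0,"ax":0,"ay":0,"az":0,"claw":-1},{"x":0,"y":-0.1,"z":0,"ax":0,"ay":0,"az":0,"claw":-1},{"x":0,"y":-0.1,"z":0,"ax":0,"ay":0,"az":0,"claw":-1},{"x":0,"y":-0.1,"z":0,"ax":0,"ay":0,"az":0,"claw":-1}]'
python3 - <<'E'
from h import *
c=camera("wrist"); cv2.imwrite("pics/wrist4.png",c["color"][:240])
go((.493,-.115,.10),.06)
E
```

```text
time: 3.88
ee_pos: [0.4936, -0.1975, 0.3007]
eef_rot: [0.999, 0.034, 0.0, -0.001]
ft_force: [0.6, -0.6, -0.6]
width: 0.0871
at [ 0.4933 -0.1993  0.3008] shift [ 0.005  -0.084   0.2008] turn [-0.0003 -0.0004  0.0026] rows 5.2 0.0
```

View pics/wrist4.png

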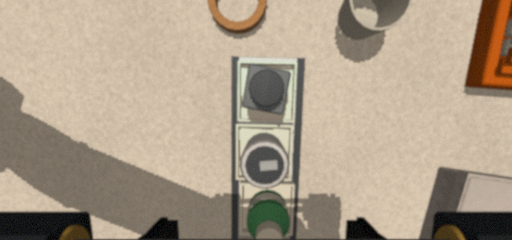

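The stopper is at (266,88) and the can top at (264,162).

Run:
```python
from h import *
c=camera("wrist")
p=onz(c,266,88,.118); print(p.round(4),"can",onz(c,264,162,.124).round(4))
go((p[0],p[1],.097),.06); print(r.read_state()["joint_positions"].round(2))
```

```text
[ 0.492  -0.1149  0.118 ] can [ 0.495  -0.1882  0.124 ]
at [ 0.4931 -0.2004  0.3008] shift [ 0.0042 -0.0854  0.2038] turn [-0.0001 -0.0003  0.0014] rows 5.3 0.0
[-0.45  0.09  0.81  1.62 -0.07  1.46  0.43]
```

```bash
python3 -m crank '[{"x":0.004,"y":-0.03,"z":0.02,"ax":0,"ay":0,"az":0,"claw":-1},{"x":0.004,"y":-0.06,"z":0.04,"ax":0,"ay":0,"az":0,"claw":-1},{"x":0.004,"y":-0.085,"z":0.07,"ax":0,"ay":0,"az":0,"claw":-1},{"x":0.004,"y":-0.085,"z":0.10,"ax":0,"ay":0,"az":0,"claw":-1},{"x":0.004,"y":-0.085,"z":0.13,"ax":0,"ay":0,"az":0,"claw":-1}]'
python3 -m crank '[{"x":0,"y":0,"z":0.02,"ax":0,"ay":0,"az":0,"claw":-1},{"x":0,"y":0,"z":0.04,"ax":0,"ay":0,"az":0,"claw":-1},{"x":0,"y":0,"z":0.06,"ax":0,"ay":0,"az":0,"claw":-1},{"x":0,"y":0,"z":0.068,"ax":0,"ay":0,"az":0,"claw":-1},{"x":0,"y":0,"z":0.072,"ax":0,"ay":0,"az":0,"claw":-1}]'
python3 - <<'E'
from h import *
go((.492,-.115,.097),.06)
c=camera("side"); cv2.imwrite("pics/s1.png",cv2.resize(c["color"][130:330,180:340],None,fx=3,fy=3,interpolation=cv2.INTER_CUBIC))
E
```

```text
time: 4.4
ee_pos: [0.492, -0.1146, 0.1694]
eef_rot: [1.0, 0.032, 0.0, -0.0]
ft_force: [0.1, -0.4, -0.8]
width: 0.0872
time: 4.82
ee_pos: [0.4912, -0.1162, 0.0975]
eef_rot: [1.0, 0.03, -0.001, 0.0]
ft_force: [0.3, 0.5, -1.0]
width: 0.0871
at [ 0.4912 -0.1162  0.0975] shift [ 0.0009 -0.0012  0.0005] turn [ 0.0003  0.0011 -0.0001] rows 0.0 0.0
```

View pics/s1.png

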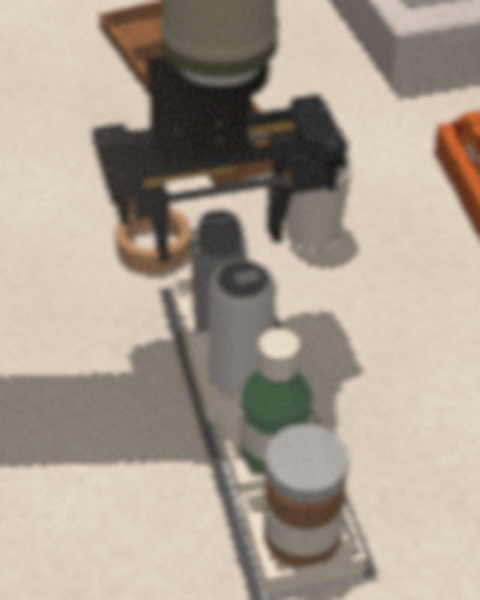

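The fingers stand either side of the stopper (crop (160,250) and (278,235)). Now I close and lift.

```bash
for i in 1 2; do :; done
python3 -m crank '[{"x":0,"y":0,"z":0,"ax":0,"ay":0,"az":0,"claw":1},{"x":0,"y":0,"z":0,"ax":0,"ay":0,"az":0,"claw":1},{"x":0,"y":0,"z":0,"ax":0,"ay":0,"az":0,"claw":1},{"x":0,"y":0,"z":0,"ax":0,"ay":0,"az":0,"claw":1},{"x":0,"y":0,"z":0,"ax":0,"ay":0,"az":0,"claw":1}]' 25
python3 -m crank '[{"x":0,"y":0,"z":0,"ax":0,"ay":0,"az":0,"claw":1},{"x":0,"y":0,"z":0,"ax":0,"ay":0,"az":0,"claw":1},{"x":0,"y":0,"z":0,"ax":0,"ay":0,"az":0,"claw":1},{"x":0,"y":0,"z":0,"ax":0,"ay":0,"az":0,"claw":1},{"x":0,"y":0,"z":0,"ax":0,"ay":0,"az":0,"claw":1}]'
```

```text
time: 5.28
ee_pos: [0.4923, -0.1152, 0.099]
eef_rot: [1.0, 0.031, 0.0, -0.0]
ft_force: [-0.4, 0.4, 0.2]
width: 0.0617
time: 5.7
ee_pos: [0.492, -0.1151, 0.0985]
eef_rot: [1.0, 0.031, 0.0, -0.0]
ft_force: [0.3, 0.1, 0.0]
width: 0.0356
```

```bash
python3 -m crank '[{"x":0,"y":0,"z":0,"ax":0,"ay":0,"az":0,"claw":1},{"x":0,"y":0,"z":-0.015,"ax":0,"ay":0,"az":0,"claw":1},{"x":0,"y":0,"z":-0.04,"ax":0,"ay":0,"az":0,"claw":1},{"x":0,"y":0,"z":-0.07,"ax":0,"ay":0,"az":0,"claw":1},{"x":0,"y":0,"z":-0.10,"ax":0,"ay":0,"az":0,"claw":1}]'
python3 -m crank '[{"x":0,"y":0,"z":-0.02,"ax":0,"ay":0,"az":0,"claw":1},{"x":0,"y":0,"z":-0.04,"ax":0,"ay":0,"az":0,"claw":1},{"x":0,"y":0,"z":-0.05,"ax":0,"ay":0,"az":0,"claw":1},{"x":0,"y":0,"z":-0.05,"ax":0,"ay":0,"az":0,"claw":1},{"x":0,"y":0,"z":-0.05,"ax":0,"ay":0,"az":0,"claw":1}]'
python3 - <<'E'
from h import *
go((.557,.1215,.248),.242)
E
```

```text
time: 6.12
ee_pos: [0.491, -0.1153, 0.199]
eef_rot: [1.0, 0.03, -0.001, 0.0]
ft_force: [1.0, -0.1, -3.1]
width: 0.0354
time: 6.53
ee_pos: [0.4917, -0.1151, 0.2477]
eef_rot: [1.0, 0.031, -0.0, -0.0]
ft_force: [0.3, -0.1, -2.8]
width: 0.0354
at [ 0.4917 -0.1151  0.2477] shift [ 0.0796 -0.2322 -0.0003] turn [-0.0001  0.0003 -0.0904] rows 5.9 1.4
```

```bash
python3 -m crank '[{"x":0.005,"y":-0.014,"z":0,"ax":0,"ay":0,"az":0,"claw":1},{"x":0.014,"y":-0.04,"z":0,"ax":0,"ay":0,"az":0,"claw":1},{"x":0.023,"y":-0.066,"z":0,"ax":0,"ay":0,"az":0,"claw":1},{"x":0.032,"y":-0.092,"z":0,"ax":0,"ay":0,"az":0,"claw":1},{"x":0.041,"y":-0.118,"z":0,"ax":0,"ay":0,"az":0,"claw":1}]' >/dev/null
python3 -m crank '[{"x":0.01,"y":-0.03,"z":0,"ax":0,"ay":0,"az":-0.02,"claw":1},{"x":0.02,"y":-0.06,"z":0,"ax":0,"ay":0,"az":-0.045,"claw":1},{"x":0.03,"y":-0.09,"z":0,"ax":0,"ay":0,"az":-0.07,"claw":1},{"x":0.036,"y":-0.107,"z":0,"ax":0,"ay":0,"az":-0.09,"claw":1},{"x":0.039,"y":-0.114,"z":0,"ax":0,"ay":0,"az":-0.09,"claw":1}]'
python3 - <<'E'
from h import *
go((.557,.1215,.0935),.242)
E
```

```text
time: 7.37
ee_pos: [0.5573, 0.1255, 0.2467]
eef_rot: [0.992, 0.124, -0.001, 0.0]
ft_force: [0.3, 0.3, -2.0]
width: 0.0354
at [0.5573 0.1255 0.2467] shift [-0.0009  0.0038  0.1532] turn [-0.0001  0.0012  0.0038] rows 3.7 0.1
```

```bash
python3 -m crank '[{"x":0,"y":0,"z":0.02,"ax":0,"ay":0,"az":0,"claw":1},{"x":0,"y":0,"z":0.05,"ax":0,"ay":0,"az":0,"claw":1},{"x":0,"y":0,"z":0.08,"ax":0,"ay":0,"az":0,"claw":1},{"x":0,"y":0,"z":0.105,"ax":0,"ay":0,"az":0,"claw":1},{"x":0,"y":0,"z":0.12,"ax":0,"ay":0,"az":0,"claw":1}]'
python3 - <<'E'
from h import *
go((.557,.1215,.0935),.242)
E
```

```text
time: 7.78
ee_pos: [0.556, 0.1198, 0.1249]
eef_rot: [0.993, 0.12, -0.002, 0.001]
ft_force: [-0.6, -0.8, -2.4]
width: 0.0359
at [0.556  0.1198 0.1249] shift [ 0.0016 -0.0014  0.0314] turn [ 0.0006  0.0022 -0.0009] rows 0.8 0.0
```

```bash
python3 -m crank '[{"x":0.001,"y":-0.001,"z":0.01,"ax":0,"ay":0,"az":0,"claw":1},{"x":0.001,"y":-0.001,"z":0.02,"ax":0,"ay":0,"az":0,"claw":1},{"x":0.001,"y":-0.001,"z":0.026,"ax":0,"ay":0,"az":0,"claw":1},{"x":0.001,"y":-0.001,"z":0.03,"ax":0,"ay":0,"az":0,"claw":1},{"x":0.001,"y":-0.001,"z":0.033,"ax":0,"ay":0,"az":0,"claw":1}]'
python3 -c "
from h import *
go((.557,.1215,.0935),.242);print(r.read_state()['ft_force'])"
```

```text
time: 8.2
ee_pos: [0.5587, 0.1224, 0.0956]
eef_rot: [0.993, 0.12, 0.0, -0.0]
ft_force: [-0.6, 0.0, -2.7]
width: 0.0348
at [0.5587 0.1224 0.0956] shift [-0.0019  0.0005  0.0021] turn [-0.0001 -0.0003 -0.0006] rows 0.1 0.0
[-0.61202836  0.00879622 -2.68868748]
```

```bash
python3 -m crank '[{"x":0,"y":0,"z":0.0005,"ax":0,"ay":0,"az":0,"claw":1},{"x":0,"y":0,"z":0.001,"ax":0,"ay":0,"az":0,"claw":1},{"x":0,"y":0,"z":0.0015,"ax":0,"ay":0,"az":0,"claw":1},{"x":0,"y":0,"z":0.002,"ax":0,"ay":0,"az":0,"claw":1},{"x":0,"y":0,"z":0.002,"ax":0,"ay":0,"az":0,"claw":1}]'
python3 -m crank '[{"x":0,"y":0,"z":0,"ax":0,"ay":0,"az":0,"claw":1},{"x":0,"y":0,"z":0,"ax":0,"ay":0,"az":0,"claw":1},{"x":0,"y":0,"z":0,"ax":0,"ay":0,"az":0,"claw":1},{"x":0,"y":0,"z":0,"ax":0,"ay":0,"az":0,"claw":1},{"x":0,"y":0,"z":0,"ax":0,"ay":0,"az":0,"claw":1}]'
```

```text
time: 8.62
ee_pos: [0.5585, 0.1225, 0.0938]
eef_rot: [0.993, 0.12, 0.0, -0.0]
ft_force: [1.1, 0.1, -2.1]
width: 0.0351
time: 9.03
ee_pos: [0.5584, 0.1225, 0.0936]
eef_rot: [0.993, 0.12, 0.0, -0.0]
ft_force: [-0.2, -0.9, -2.1]
width: 0.0351
```

Still hanging, so another 2 mm down.

```bash
python3 -m crank '[{"x":0,"y":0,"z":0.0005,"ax":0,"ay":0,"az":0,"claw":1},{"x":0,"y":0,"z":0.001,"ax":0,"ay":0,"az":0,"claw":1},{"x":0,"y":0,"z":0.0015,"ax":0,"ay":0,"az":0,"claw":1},{"x":0,"y":0,"z":0.002,"ax":0,"ay":0,"az":0,"claw":1},{"x":0,"y":0,"z":0.002,"ax":0,"ay":0,"az":0,"claw":1}]'
```

```text
time: 9.45
ee_pos: [0.559, 0.1226, 0.0934]
eef_rot: [0.993, 0.12, 0.001, -0.001]
ft_force: [-5.7, -2.0, 15.7]
width: 0.0351
```

```bash
python3 -m crank '[{"x":0,"y":0,"z":-0.001,"ax":0,"ay":0,"az":0,"claw":1},{"x":0,"y":0,"z":-0.001,"ax":0,"ay":0,"az":0,"claw":0},{"x":0,"y":0,"z":-0.001,"ax":0,"ay":0,"az":0,"claw":-1},{"x":0,"y":0,"z":-0.001,"ax":0,"ay":0,"az":0,"claw":-1},{"x":0,"y":0,"z":-0.001,"ax":0,"ay":0,"az":0,"claw":-1}]'
python3 -m crank '[{"x":0,"y":0,"z":0,"ax":0,"ay":0,"az":0,"claw":-1},{"x":0,"y":0,"z":-0.01,"ax":0,"ay":0,"az":0,"claw":-1},{"x":0,"y":0,"z":-0.05,"ax":0,"ay":0,"az":0,"claw":-1},{"x":0,"y":0,"z":-0.09,"ax":0,"ay":0,"az":0,"claw":-1},{"x":0,"y":0,"z":-0.13,"ax":0,"ay":0,"az":0,"claw":-1}]'
python3 - <<'E'
from h import *
c=camera("side"); cv2.imwrite("pics/s2.png",cv2.resize(c["color"][60:260,180:340],None,fx=3,fy=3,interpolation=cv2.INTER_CUBIC))
go((.496,-.190,.225),.06)
E
```

```text
time: 9.87
ee_pos: [0.5583, 0.1225, 0.0923]
eef_rot: [0.993, 0.12, -0.0, 0.0]
ft_force: [0.3, 0.0, -0.5]
width: 0.0544
time: 10.28
ee_pos: [0.558, 0.122, 0.2247]
eef_rot: [0.993, 0.12, -0.0, 0.0]
ft_force: [0.2, 0.6, 0.6]
width: 0.0842
at [0.5613 0.1226 0.2334] shift [-0.1378  0.2881  0.0065] turn [-0.0013 -0.0051  0.09  ] rows 7.7 1.4
```

View pics/s2.png

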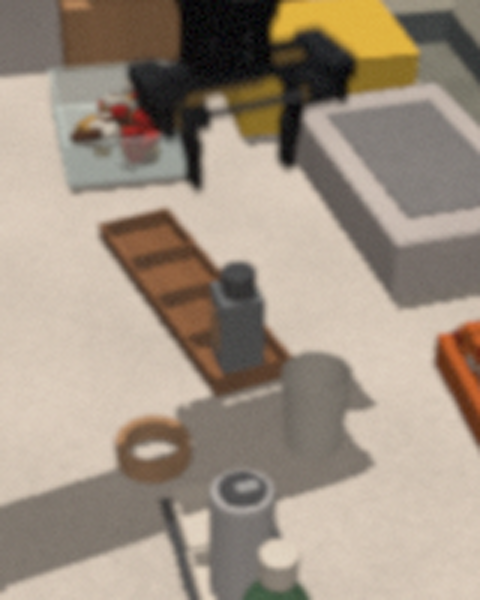

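The tin stands upright in the right-hand compartment (crop (240,320)). Next is the can.

```bash
python3 -m crank '[{"x":-0.014,"y":0.029,"z":0,"ax":0,"ay":0,"az":0,"claw":-1},{"x":-0.028,"y":0.058,"z":0,"ax":0,"ay":0,"az":0,"claw":-1},{"x":-0.042,"y":0.087,"z":0,"ax":0,"ay":0,"az":0,"claw":-1},{"x":-0.056,"y":0.116,"z":0,"ax":0,"ay":0,"az":0,"claw":-1},{"x":-0.07,"y":0.145,"z":0,"ax":0,"ay":0,"az":0,"claw":-1}]' >/dev/null
python3 -m crank '[{"x":-0.014,"y":0.029,"z":0,"ax":0,"ay":0,"az":0.03,"claw":-1},{"x":-0.028,"y":0.058,"z":0,"ax":0,"ay":0,"az":0.06,"claw":-1},{"x":-0.042,"y":0.087,"z":0,"ax":0,"ay":0,"az":0.09,"claw":-1},{"x":-0.056,"y":0.116,"z":0,"ax":0,"ay":0,"az":0.09,"claw":-1},{"x":-0.067,"y":0.143,"z":0,"ax":0,"ay":0,"az":0.09,"claw":-1}]'
python3 -m crank '[{"x":0,"y":0,"z":0,"ax":0,"ay":0,"az":0,"claw":-1},{"x":0,"y":0,"z":0,"ax":0,"ay":0,"az":0,"claw":-1},{"x":0,"y":0,"z":0,"ax":0,"ay":0,"az":0,"claw":-1},{"x":0,"y":0,"z":0,"ax":0,"ay":0,"az":0,"claw":-1},{"x":0,"y":0,"z":0,"ax":0,"ay":0,"az":0,"claw":-1}]'
python3 - <<'E'
from h import *
go((.496,-.190,.085),.06)
E
```

```text
time: 11.17
ee_pos: [0.4932, -0.192, 0.2234]
eef_rot: [1.0, 0.03, 0.001, -0.0]
ft_force: [0.2, 0.4, -0.1]
width: 0.0872
time: 11.58
ee_pos: [0.4945, -0.1887, 0.2226]
eef_rot: [1.0, 0.032, 0.0, -0.0]
ft_force: [0.4, 0.4, 0.8]
width: 0.0871
at [ 0.4945 -0.1887  0.2226] shift [0.0015 0.0015 0.1376] turn [-0.0002 -0.      0.0015] rows 3.3 0.0
```

```bash
python3 -m crank '[{"x":0.001,"y":0.001,"z":0.03,"ax":0,"ay":0,"az":0,"claw":-1},{"x":0.001,"y":0.001,"z":0.06,"ax":0,"ay":0,"az":0,"claw":-1},{"x":0.001,"y":0.001,"z":0.09,"ax":0,"ay":0,"az":0,"claw":-1},{"x":0.001,"y":0.001,"z":0.12,"ax":0,"ay":0,"az":0,"claw":-1},{"x":0.001,"y":0.001,"z":0.138,"ax":0,"ay":0,"az":0,"claw":-1}]'
python3 -m crank '[{"x":0,"y":0,"z":0,"ax":0,"ay":0,"az":0,"claw":-1},{"x":0,"y":0,"z":0,"ax":0,"ay":0,"az":0,"claw":1},{"x":0,"y":0,"z":0,"ax":0,"ay":0,"az":0,"claw":1},{"x":0,"y":0,"z":0,"ax":0,"ay":0,"az":0,"claw":1},{"x":0,"y":0,"z":0,"ax":0,"ay":0,"az":0,"claw":1}]' 25
python3 -m crank '[{"x":0,"y":0,"z":0,"ax":0,"ay":0,"az":0,"claw":1},{"x":0,"y":0,"z":0,"ax":0,"ay":0,"az":0,"claw":1},{"x":0,"y":0,"z":0,"ax":0,"ay":0,"az":0,"claw":1},{"x":0,"y":0,"z":0,"ax":0,"ay":0,"az":0,"claw":1},{"x":0,"y":0,"z":0,"ax":0,"ay":0,"az":0,"claw":1}]'
```

```text
time: 12.0
ee_pos: [0.4941, -0.1894, 0.0816]
eef_rot: [1.0, 0.031, -0.001, -0.0]
ft_force: [0.3, 0.2, -0.5]
width: 0.0868
time: 12.42
ee_pos: [0.4961, -0.1909, 0.0859]
eef_rot: [1.0, 0.031, 0.001, -0.0]
ft_force: [0.0, -1.1, -0.7]
width: 0.0675
time: 12.83
ee_pos: [0.4956, -0.1909, 0.085]
eef_rot: [1.0, 0.031, 0.001, 0.0]
ft_force: [0.3, 1.3, 5.4]
width: 0.0521
```

```bash
python3 -m crank '[{"x":0,"y":0,"z":0,"ax":0,"ay":0,"az":0,"claw":1},{"x":0,"y":0,"z":-0.015,"ax":0,"ay":0,"az":0,"claw":1},{"x":0,"y":0,"z":-0.04,"ax":0,"ay":0,"az":0,"claw":1},{"x":0,"y":0,"z":-0.07,"ax":0,"ay":0,"az":0,"claw":1},{"x":0,"y":0,"z":-0.10,"ax":0,"ay":0,"az":0,"claw":1}]'
python3 -m crank '[{"x":0,"y":0,"z":-0.02,"ax":0,"ay":0,"az":0,"claw":1},{"x":0,"y":0,"z":-0.04,"ax":0,"ay":0,"az":0,"claw":1},{"x":0,"y":0,"z":-0.055,"ax":0,"ay":0,"az":0,"claw":1},{"x":0,"y":0,"z":-0.055,"ax":0,"ay":0,"az":0,"claw":1},{"x":0,"y":0,"z":-0.055,"ax":0,"ay":0,"az":0,"claw":1}]'
python3 - <<'E'
from h import *
go((.538,.1992,.24),.242)
E
```

```text
time: 13.25
ee_pos: [0.4939, -0.1908, 0.1846]
eef_rot: [1.0, 0.03, -0.001, -0.0]
ft_force: [0.9, 0.0, -2.0]
width: 0.0524
time: 13.67
ee_pos: [0.4949, -0.1908, 0.2389]
eef_rot: [1.0, 0.031, -0.0, -0.0]
ft_force: [0.3, -0.2, -4.7]
width: 0.0526
at [ 0.4949 -0.1908  0.2389] shift [ 0.0668 -0.3866 -0.0009] turn [-0.0002  0.0001 -0.0904] rows 9.4 1.4
```

```bash
python3 -m crank '[{"x":0.002,"y":-0.012,"z":0,"ax":0,"ay":0,"az":0,"claw":1},{"x":0.006,"y":-0.036,"z":0,"ax":0,"ay":0,"az":0,"claw":1},{"x":0.011,"y":-0.064,"z":0,"ax":0,"ay":0,"az":0,"claw":1},{"x":0.016,"y":-0.092,"z":0,"ax":0,"ay":0,"az":0,"claw":1},{"x":0.021,"y":-0.12,"z":0,"ax":0,"ay":0,"az":0,"claw":1}]' >/dev/null
python3 -m crank '[{"x":0.005,"y":-0.03,"z":0,"ax":0,"ay":0,"az":0,"claw":1},{"x":0.01,"y":-0.06,"z":0,"ax":0,"ay":0,"az":0,"claw":1},{"x":0.015,"y":-0.09,"z":0,"ax":0,"ay":0,"az":0,"claw":1},{"x":0.02,"y":-0.12,"z":0,"ax":0,"ay":0,"az":0,"claw":1},{"x":0.026,"y":-0.15,"z":0,"ax":0,"ay":0,"az":0,"claw":1}]' >/dev/null
python3 -m crank '[{"x":0.005,"y":-0.03,"z":0,"ax":0,"ay":0,"az":-0.02,"claw":1},{"x":0.01,"y":-0.06,"z":0,"ax":0,"ay":0,"az":-0.045,"claw":1},{"x":0.015,"y":-0.09,"z":0,"ax":0,"ay":0,"az":-0.07,"claw":1},{"x":0.018,"y":-0.107,"z":0,"ax":0,"ay":0,"az":-0.09,"claw":1},{"x":0.02,"y":-0.117,"z":0,"ax":0,"ay":0,"az":-0.09,"claw":1}]' >/dev/null
python3 -m crank '[{"x":0,"y":0,"z":0,"ax":0,"ay":0,"az":0,"claw":1},{"x":0,"y":0,"z":0.01,"ax":0,"ay":0,"az":0,"claw":1},{"x":0,"y":0,"z":0.02,"ax":0,"ay":0,"az":0,"claw":1},{"x":0,"y":0,"z":0.02,"ax":0,"ay":0,"az":0,"claw":1},{"x":0,"y":0,"z":0.02,"ax":0,"ay":0,"az":0,"claw":1}]'
python3 - <<'E'
from h import *
go((.538,.1992,.080),.242)
E
```

```text
time: 15.33
ee_pos: [0.538, 0.1979, 0.2186]
eef_rot: [0.993, 0.119, -0.001, 0.0]
ft_force: [-0.4, -0.6, -2.4]
width: 0.0521
at [0.538  0.1979 0.2186] shift [ 0.0005 -0.0013  0.1386] turn [ 0.0002  0.0008 -0.0016] rows 3.3 0.0
```

```bash
python3 -m crank '[{"x":0,"y":-0.001,"z":0.02,"ax":0,"ay":0,"az":0,"claw":1},{"x":0,"y":-0.001,"z":0.05,"ax":0,"ay":0,"az":0,"claw":1},{"x":0,"y":-0.001,"z":0.08,"ax":0,"ay":0,"az":0,"claw":1},{"x":0,"y":-0.001,"z":0.105,"ax":0,"ay":0,"az":0,"claw":1},{"x":0,"y":-0.001,"z":0.12,"ax":0,"ay":0,"az":0,"claw":1}]'
python3 -m crank '[{"x":0,"y":0,"z":0.006,"ax":0,"ay":0,"az":0,"claw":1},{"x":0,"y":0,"z":0.012,"ax":0,"ay":0,"az":0,"claw":1},{"x":0,"y":0,"z":0.015,"ax":0,"ay":0,"az":0,"claw":1},{"x":0,"y":0,"z":0.017,"ax":0,"ay":0,"az":0,"claw":1},{"x":0,"y":0,"z":0.017,"ax":0,"ay":0,"az":0,"claw":1}]'
python3 -m crank '[{"x":0,"y":0,"z":0.0003,"ax":0,"ay":0,"az":0,"claw":1},{"x":0,"y":0,"z":0.0006,"ax":0,"ay":0,"az":0,"claw":1},{"x":0,"y":0,"z":0.001,"ax":0,"ay":0,"az":0,"claw":1},{"x":0,"y":0,"z":0.001,"ax":0,"ay":0,"az":0,"claw":1},{"x":0,"y":0,"z":0.001,"ax":0,"ay":0,"az":0,"claw":1}]'
```

```text
time: 15.75
ee_pos: [0.5371, 0.1993, 0.0971]
eef_rot: [0.993, 0.12, -0.001, 0.0]
ft_force: [0.5, -0.1, -3.1]
width: 0.0522
time: 16.17
ee_pos: [0.5386, 0.2006, 0.0832]
eef_rot: [0.993, 0.12, 0.001, -0.0]
ft_force: [-0.4, -0.6, -3.5]
width: 0.0524
time: 16.58
ee_pos: [0.5382, 0.2005, 0.0817]
eef_rot: [0.993, 0.12, 0.0, -0.0]
ft_force: [0.2, -0.2, -3.9]
width: 0.0525
```

```bash
python3 -m crank '[{"x":0,"y":0,"z":0.0005,"ax":0,"ay":0,"az":0,"claw":1},{"x":0,"y":0,"z":0.001,"ax":0,"ay":0,"az":0,"claw":1},{"x":0,"y":0,"z":0.0015,"ax":0,"ay":0,"az":0,"claw":1},{"x":0,"y":0,"z":0.002,"ax":0,"ay":0,"az":0,"claw":1},{"x":0,"y":0,"z":0.002,"ax":0,"ay":0,"az":0,"claw":1}]'
```

```text
time: 17.0
ee_pos: [0.5383, 0.2005, 0.08]
eef_rot: [0.993, 0.12, 0.0, -0.0]
ft_force: [-2.4, -0.9, 3.0]
width: 0.052
```

```bash
python3 -m crank '[{"x":0,"y":0,"z":0,"ax":0,"ay":0,"az":0,"claw":0},{"x":0,"y":0,"z":0,"ax":0,"ay":0,"az":0,"claw":-1},{"x":0,"y":0,"z":0,"ax":0,"ay":0,"az":0,"claw":-1},{"x":0,"y":0,"z":0,"ax":0,"ay":0,"az":0,"claw":-1},{"x":0,"y":0,"z":0,"ax":0,"ay":0,"az":0,"claw":-1}]'
python3 -m crank '[{"x":0,"y":0,"z":0,"ax":0,"ay":0,"az":0,"claw":-1},{"x":0,"y":0,"z":-0.02,"ax":0,"ay":0,"az":0,"claw":-1},{"x":0,"y":0,"z":-0.06,"ax":0,"ay":0,"az":0,"claw":-1},{"x":0,"y":0,"z":-0.10,"ax":0,"ay":0,"az":0,"claw":-1},{"x":0,"y":0,"z":-0.14,"ax":0,"ay":0,"az":0,"claw":-1}]'
python3 - <<'E'
from h import *
go((.506,-.270,.22),.06)
E
```

```text
time: 17.42
ee_pos: [0.5382, 0.2005, 0.0795]
eef_rot: [0.993, 0.12, 0.0, -0.0]
ft_force: [-0.1, -0.5, 0.2]
width: 0.0711
time: 17.83
ee_pos: [0.5378, 0.2001, 0.2211]
eef_rot: [0.993, 0.12, -0.0, 0.0]
ft_force: [1.4, 0.7, -0.1]
width: 0.0871
at [0.5378 0.2001 0.2211] shift [-0.1429  0.449   0.0013] turn [0.0002 0.0003 0.0903] rows 11.3 1.4
```

```bash
python3 -m crank '[{"x":-0.01,"y":0.03,"z":0,"ax":0,"ay":0,"az":0,"claw":-1},{"x":-0.02,"y":0.06,"z":0,"ax":0,"ay":0,"az":0,"claw":-1},{"x":-0.03,"y":0.09,"z":0,"ax":0,"ay":0,"az":0,"claw":-1},{"x":-0.039,"y":0.12,"z":0,"ax":0,"ay":0,"az":0,"claw":-1},{"x":-0.048,"y":0.15,"z":0,"ax":0,"ay":0,"az":0,"claw":-1}]' >/dev/null
python3 -m crank '[{"x":-0.01,"y":0.03,"z":0,"ax":0,"ay":0,"az":0,"claw":-1},{"x":-0.02,"y":0.06,"z":0,"ax":0,"ay":0,"az":0,"claw":-1},{"x":-0.03,"y":0.09,"z":0,"ax":0,"ay":0,"az":0,"claw":-1},{"x":-0.039,"y":0.12,"z":0,"ax":0,"ay":0,"az":0,"claw":-1},{"x":-0.048,"y":0.15,"z":0,"ax":0,"ay":0,"az":0,"claw":-1}]' >/dev/null
python3 -m crank '[{"x":-0.01,"y":0.03,"z":0,"ax":0,"ay":0,"az":0.03,"claw":-1},{"x":-0.02,"y":0.06,"z":0,"ax":0,"ay":0,"az":0.06,"claw":-1},{"x":-0.03,"y":0.09,"z":0,"ax":0,"ay":0,"az":0.09,"claw":-1},{"x":-0.039,"y":0.12,"z":0,"ax":0,"ay":0,"az":0.09,"claw":-1},{"x":-0.047,"y":0.148,"z":0,"ax":0,"ay":0,"az":0.09,"claw":-1}]' >/dev/null
python3 -m crank '[{"x":0,"y":0,"z":0.02,"ax":0,"ay":0,"az":0,"claw":-1},{"x":0,"y":0,"z":0.04,"ax":0,"ay":0,"az":0,"claw":-1},{"x":0,"y":0,"z":0.06,"ax":0,"ay":0,"az":0,"claw":-1},{"x":0,"y":0,"z":0.06,"ax":0,"ay":0,"az":0,"claw":-1},{"x":0,"y":0,"z":0.06,"ax":0,"ay":0,"az":0,"claw":-1}]'
python3 - <<'E'
from h import *
c=camera("scene"); cv2.imwrite("pics/s3.png",cv2.resize(c["color"][80:240,85:285],None,fx=3.5,fy=3.5,interpolation=cv2.INTER_CUBIC))
go((.5055,-.269,.106),.06)
E
```

```text
time: 19.5
ee_pos: [0.5058, -0.2685, 0.1592]
eef_rot: [1.0, 0.03, -0.001, -0.0]
ft_force: [-0.5, 0.1, -0.0]
width: 0.0873
at [ 0.5064 -0.2689  0.1603] shift [-0.0009  0.0001  0.0543] turn [ 0.0001 -0.0001  0.0005] rows 1.3 0.0
```

View pics/s3.png

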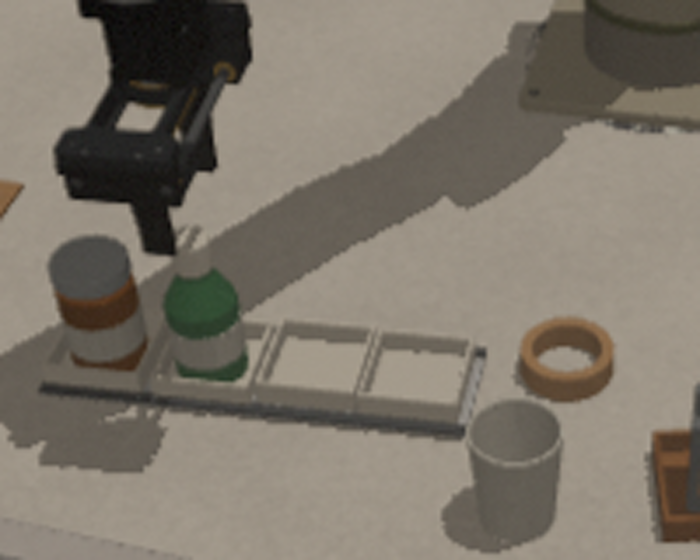

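The front finger shows at crop (160,240) and the cap at (190,255). I'll check that this offset is only perspective before descending.

Run:
```python
from h import *
c=camera("scene")
f=lambda p:((proj(c,p)-[85,80])*3.5).round(0)
print("finger tip",f((.5055+.05,-.266,.160)),"cap top",f((.5055,-.269,.134)),"cap bottom",f((.5055,-.269,.108)),"rear tip",f((.456,-.272,.16)))
```

```text
finger tip [158. 252.] cap top [185. 236.] cap bottom [191. 265.] rear tip [199. 165.]
```

Prediction matches the picture. Descending and gripping the cap.

```bash
python3 -m crank '[{"x":0,"y":0,"z":0.02,"ax":0,"ay":0,"az":0,"claw":-1},{"x":0,"y":0,"z":0.035,"ax":0,"ay":0,"az":0,"claw":-1},{"x":0,"y":0,"z":0.05,"ax":0,"ay":0,"az":0,"claw":-1},{"x":0,"y":0,"z":0.054,"ax":0,"ay":0,"az":0,"claw":-1},{"x":0,"y":0,"z":0.054,"ax":0,"ay":0,"az":0,"claw":-1}]'
python3 -m crank '[{"x":0,"y":0,"z":0,"ax":0,"ay":0,"az":0,"claw":1},{"x":0,"y":0,"z":0,"ax":0,"ay":0,"az":0,"claw":1},{"x":0,"y":0,"z":0,"ax":0,"ay":0,"az":0,"claw":1},{"x":0,"y":0,"z":0,"ax":0,"ay":0,"az":0,"claw":1},{"x":0,"y":0,"z":0,"ax":0,"ay":0,"az":0,"claw":1}]' 25 >/dev/null
python3 -m crank '[{"x":0,"y":0,"z":0,"ax":0,"ay":0,"az":0,"claw":1},{"x":0,"y":0,"z":0,"ax":0,"ay":0,"az":0,"claw":1},{"x":0,"y":0,"z":0,"ax":0,"ay":0,"az":0,"claw":1},{"x":0,"y":0,"z":0,"ax":0,"ay":0,"az":0,"claw":1},{"x":0,"y":0,"z":0,"ax":0,"ay":0,"az":0,"claw":1}]'
python3 -m crank '[{"x":0,"y":0,"z":0,"ax":0,"ay":0,"az":0,"claw":1},{"x":0,"y":0,"z":0,"ax":0,"ay":0,"az":0,"claw":1},{"x":0,"y":0,"z":0,"ax":0,"ay":0,"az":0,"claw":1},{"x":0,"y":0,"z":0,"ax":0,"ay":0,"az":0,"claw":1},{"x":0,"y":0,"z":0,"ax":0,"ay":0,"az":0,"claw":1}]'
```

```text
time: 20.02
ee_pos: [0.5063, -0.2686, 0.1057]
eef_rot: [1.0, 0.031, -0.0, -0.0]
ft_force: [0.6, -0.3, -0.0]
width: 0.0866
time: 20.85
ee_pos: [0.5062, -0.2687, 0.1055]
eef_rot: [1.0, 0.03, 0.0, -0.0]
ft_force: [1.7, 0.9, 0.2]
width: 0.0293
time: 21.27
ee_pos: [0.5063, -0.2687, 0.1055]
eef_rot: [1.0, 0.03, 0.0, -0.0]
ft_force: [1.4, 0.2, -0.9]
width: 0.0293
```

```bash
python3 -m crank '[{"x":0,"y":0,"z":-0.005,"ax":0,"ay":0,"az":0,"claw":1},{"x":0,"y":0,"z":-0.02,"ax":0,"ay":0,"az":0,"claw":1},{"x":0,"y":0,"z":-0.045,"ax":0,"ay":0,"az":0,"claw":1},{"x":0,"y":0,"z":-0.07,"ax":0,"ay":0,"az":0,"claw":1},{"x":0,"y":0,"z":-0.10,"ax":0,"ay":0,"az":0,"claw":1}]'
python3 -m crank '[{"x":0,"y":0,"z":-0.025,"ax":0,"ay":0,"az":0,"claw":1},{"x":0,"y":0,"z":-0.045,"ax":0,"ay":0,"az":0,"claw":1},{"x":0,"y":0,"z":-0.06,"ax":0,"ay":0,"az":0,"claw":1},{"x":0,"y":0,"z":-0.06,"ax":0,"ay":0,"az":0,"claw":1},{"x":0,"y":0,"z":-0.06,"ax":0,"ay":0,"az":0,"claw":1}]'
python3 - <<'E'
from h import *
go((.5185,.2768,.255),.242)
E
```

```text
time: 21.68
ee_pos: [0.5052, -0.2684, 0.2058]
eef_rot: [1.0, 0.03, -0.001, -0.0]
ft_force: [1.2, 0.4, -4.3]
width: 0.0294
time: 22.1
ee_pos: [0.5062, -0.2688, 0.2655]
eef_rot: [1.0, 0.03, 0.0, -0.0]
ft_force: [-0.2, 0.8, -4.3]
width: 0.0293
at [ 0.5062 -0.2688  0.2655] shift [ 0.0455 -0.5438  0.0106] turn [-0.     -0.0003 -0.0905] rows 13.1 1.4
```

```bash
python3 -m crank '[{"x":0.001,"y":-0.012,"z":0,"ax":0,"ay":0,"az":0,"claw":1},{"x":0.003,"y":-0.036,"z":0,"ax":0,"ay":0,"az":0,"claw":1},{"x":0.005,"y":-0.062,"z":0,"ax":0,"ay":0,"az":0,"claw":1},{"x":0.007,"y":-0.09,"z":0,"ax":0,"ay":0,"az":0,"claw":1},{"x":0.01,"y":-0.12,"z":0,"ax":0,"ay":0,"az":0,"claw":1}]' >/dev/null
python3 -m crank '[{"x":0.0025,"y":-0.03,"z":0,"ax":0,"ay":0,"az":0,"claw":1},{"x":0.005,"y":-0.06,"z":0,"ax":0,"ay":0,"az":0,"claw":1},{"x":0.0075,"y":-0.09,"z":0,"ax":0,"ay":0,"az":0,"claw":1},{"x":0.01,"y":-0.12,"z":0,"ax":0,"ay":0,"az":0,"claw":1},{"x":0.0125,"y":-0.15,"z":0,"ax":0,"ay":0,"az":0,"claw":1}]' >/dev/null
python3 -m crank '[{"x":0.0025,"y":-0.03,"z":0,"ax":0,"ay":0,"az":0,"claw":1},{"x":0.005,"y":-0.06,"z":0,"ax":0,"ay":0,"az":0,"claw":1},{"x":0.0075,"y":-0.09,"z":0,"ax":0,"ay":0,"az":0,"claw":1},{"x":0.01,"y":-0.12,"z":0,"ax":0,"ay":0,"az":0,"claw":1},{"x":0.0125,"y":-0.15,"z":0,"ax":0,"ay":0,"az":0,"claw":1}]' >/dev/null
python3 -m crank '[{"x":0.0025,"y":-0.03,"z":0,"ax":0,"ay":0,"az":-0.02,"claw":1},{"x":0.005,"y":-0.06,"z":0,"ax":0,"ay":0,"az":-0.045,"claw":1},{"x":0.0075,"y":-0.09,"z":0,"ax":0,"ay":0,"az":-0.07,"claw":1},{"x":0.009,"y":-0.112,"z":0,"ax":0,"ay":0,"az":-0.09,"claw":1},{"x":0.0105,"y":-0.124,"z":0,"ax":0,"ay":0,"az":-0.09,"claw":1}]' >/dev/null
python3 -m crank '[{"x":0,"y":0,"z":0,"ax":0,"ay":0,"az":0,"claw":1},{"x":0,"y":0,"z":0.01,"ax":0,"ay":0,"az":0,"claw":1},{"x":0,"y":0,"z":0.02,"ax":0,"ay":0,"az":0,"claw":1},{"x":0,"y":0,"z":0.02,"ax":0,"ay":0,"az":0,"claw":1},{"x":0,"y":0,"z":0.02,"ax":0,"ay":0,"az":0,"claw":1}]'
python3 - <<'E'
from h import *
go((.5185,.2768,.1005),.242)
E
```

```text
time: 24.18
ee_pos: [0.5182, 0.2754, 0.2445]
eef_rot: [0.993, 0.119, -0.001, 0.0]
ft_force: [0.4, -1.0, -3.1]
width: 0.0293
at [0.5182 0.2754 0.2445] shift [ 0.0008 -0.0014  0.144 ] turn [ 0.0004  0.0009 -0.0016] rows 3.5 0.0
```

```bash
python3 -m crank '[{"x":0,"y":-0.001,"z":0.02,"ax":0,"ay":0,"az":0,"claw":1},{"x":0,"y":-0.001,"z":0.05,"ax":0,"ay":0,"az":0,"claw":1},{"x":0,"y":-0.001,"z":0.08,"ax":0,"ay":0,"az":0,"claw":1},{"x":0,"y":-0.001,"z":0.105,"ax":0,"ay":0,"az":0,"claw":1},{"x":0,"y":-0.001,"z":0.12,"ax":0,"ay":0,"az":0,"claw":1}]'
python3 -m crank '[{"x":0,"y":0,"z":0.008,"ax":0,"ay":0,"az":0,"claw":1},{"x":0,"y":0,"z":0.015,"ax":0,"ay":0,"az":0,"claw":1},{"x":0,"y":0,"z":0.02,"ax":0,"ay":0,"az":0,"claw":1},{"x":0,"y":0,"z":0.022,"ax":0,"ay":0,"az":0,"claw":1},{"x":0,"y":0,"z":0.023,"ax":0,"ay":0,"az":0,"claw":1}]'
python3 -m crank '[{"x":0,"y":0,"z":0.0003,"ax":0,"ay":0,"az":0,"claw":1},{"x":0,"y":0,"z":0.0006,"ax":0,"ay":0,"az":0,"claw":1},{"x":0,"y":0,"z":0.001,"ax":0,"ay":0,"az":0,"claw":1},{"x":0,"y":0,"z":0.001,"ax":0,"ay":0,"az":0,"claw":1},{"x":0,"y":0,"z":0.001,"ax":0,"ay":0,"az":0,"claw":1}]'
```

```text
time: 24.6
ee_pos: [0.5173, 0.2767, 0.123]
eef_rot: [0.993, 0.12, -0.001, 0.001]
ft_force: [-0.2, -0.6, -2.8]
width: 0.0295
time: 25.02
ee_pos: [0.5186, 0.2782, 0.1031]
eef_rot: [0.993, 0.12, 0.0, -0.0]
ft_force: [0.8, -0.2, -3.3]
width: 0.0292
time: 25.43
ee_pos: [0.5183, 0.2781, 0.1017]
eef_rot: [0.993, 0.12, 0.0, -0.0]
ft_force: [0.3, 0.6, -2.5]
width: 0.0294
```

```bash
python3 -m crank '[{"x":0,"y":0,"z":0.0005,"ax":0,"ay":0,"az":0,"claw":1},{"x":0,"y":0,"z":0.001,"ax":0,"ay":0,"az":0,"claw":1},{"x":0,"y":0,"z":0.0013,"ax":0,"ay":0,"az":0,"claw":1},{"x":0,"y":0,"z":0.0015,"ax":0,"ay":0,"az":0,"claw":1},{"x":0,"y":0,"z":0.0015,"ax":0,"ay":0,"az":0,"claw":1}]'
```

```text
time: 25.85
ee_pos: [0.5184, 0.2781, 0.1004]
eef_rot: [0.993, 0.12, 0.0, -0.0]
ft_force: [-1.4, -0.6, 1.4]
width: 0.0289
```

```bash
python3 -m crank '[{"x":0,"y":0,"z":0,"ax":0,"ay":0,"az":0,"claw":0.2},{"x":0,"y":0,"z":0,"ax":0,"ay":0,"az":0,"claw":-1},{"x":0,"y":0,"z":0,"ax":0,"ay":0,"az":0,"claw":-1},{"x":0,"y":0,"z":0,"ax":0,"ay":0,"az":0,"claw":-1},{"x":0,"y":0,"z":0,"ax":0,"ay":0,"az":0,"claw":-1}]'
python3 -m crank '[{"x":0,"y":0,"z":0,"ax":0,"ay":0,"az":0,"claw":-1},{"x":0,"y":0,"z":-0.02,"ax":0,"ay":0,"az":0,"claw":-1},{"x":0,"y":0,"z":-0.06,"ax":0,"ay":0,"az":0,"claw":-1},{"x":0,"y":0,"z":-0.09,"ax":0,"ay":0,"az":0,"claw":-1},{"x":0,"y":0,"z":-0.12,"ax":0,"ay":0,"az":0,"claw":-1}]'
python3 - <<'E'
from h import *
c=camera("scene"); cv2.imwrite("pics/s4.png",cv2.resize(c["color"][80:240,250:420],None,fx=3.5,fy=3.5,interpolation=cv2.INTER_CUBIC))
go((.508,-.348,.22),.06)
E
```

```text
time: 26.27
ee_pos: [0.5183, 0.2781, 0.1]
eef_rot: [0.993, 0.12, 0.0, -0.0]
ft_force: [1.1, -0.4, -0.6]
width: 0.0537
time: 26.68
ee_pos: [0.5183, 0.2779, 0.2218]
eef_rot: [0.993, 0.12, 0.0, -0.0]
ft_force: [1.3, -0.0, 0.7]
width: 0.0839
at [0.5204 0.279  0.2281] shift [-0.1615  0.606   0.0048] turn [-0.0021 -0.0037  0.0903] rows 15.0 1.4
```

View pics/s4.png

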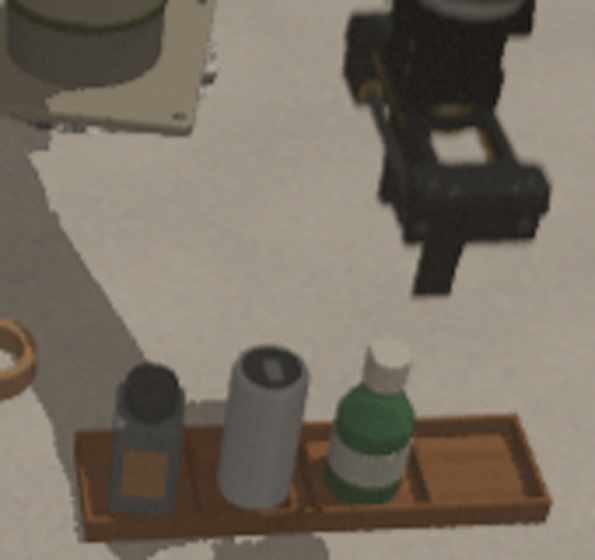

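Tin, can and bottle stand upright in their compartments (crop (150,440), (265,430), (375,430)), and the left one is free for the jar.

```bash
python3 -m crank '[{"x":-0.008,"y":0.03,"z":0,"ax":0,"ay":0,"az":0,"claw":-1},{"x":-0.016,"y":0.06,"z":0,"ax":0,"ay":0,"az":0,"claw":-1},{"x":-0.024,"y":0.09,"z":0,"ax":0,"ay":0,"az":0,"claw":-1},{"x":-0.032,"y":0.12,"z":0,"ax":0,"ay":0,"az":0,"claw":-1},{"x":-0.04,"y":0.151,"z":0,"ax":0,"ay":0,"az":0,"claw":-1}]' >/dev/null
python3 -m crank '[{"x":-0.008,"y":0.03,"z":0,"ax":0,"ay":0,"az":0,"claw":-1},{"x":-0.016,"y":0.06,"z":0,"ax":0,"ay":0,"az":0,"claw":-1},{"x":-0.024,"y":0.09,"z":0,"ax":0,"ay":0,"az":0,"claw":-1},{"x":-0.032,"y":0.12,"z":0,"ax":0,"ay":0,"az":0,"claw":-1},{"x":-0.04,"y":0.151,"z":0,"ax":0,"ay":0,"az":0,"claw":-1}]' >/dev/null
python3 -m crank '[{"x":-0.008,"y":0.03,"z":0,"ax":0,"ay":0,"az":0,"claw":-1},{"x":-0.016,"y":0.06,"z":0,"ax":0,"ay":0,"az":0,"claw":-1},{"x":-0.024,"y":0.09,"z":0,"ax":0,"ay":0,"az":0,"claw":-1},{"x":-0.032,"y":0.12,"z":0,"ax":0,"ay":0,"az":0,"claw":-1},{"x":-0.04,"y":0.151,"z":0,"ax":0,"ay":0,"az":0,"claw":-1}]' >/dev/null
python3 -m crank '[{"x":-0.008,"y":0.03,"z":0,"ax":0,"ay":0,"az":0.03,"claw":-1},{"x":-0.016,"y":0.06,"z":0,"ax":0,"ay":0,"az":0.06,"claw":-1},{"x":-0.024,"y":0.09,"z":0,"ax":0,"ay":0,"az":0.09,"claw":-1},{"x":-0.032,"y":0.12,"z":0,"ax":0,"ay":0,"az":0.09,"claw":-1},{"x":-0.04,"y":0.151,"z":0,"ax":0,"ay":0,"az":0.09,"claw":-1}]' >/dev/null
python3 -m crank '[{"x":0,"y":0,"z":0.02,"ax":0,"ay":0,"az":0,"claw":-1},{"x":0,"y":0,"z":0.04,"ax":0,"ay":0,"az":0,"claw":-1},{"x":0,"y":0,"z":0.06,"ax":0,"ay":0,"az":0,"claw":-1},{"x":0,"y":0,"z":0.08,"ax":0,"ay":0,"az":0,"claw":-1},{"x":0,"y":0,"z":0.08,"ax":0,"ay":0,"az":0,"claw":-1}]'
python3 - <<'E'
from h import *
c=camera("side"); cv2.imwrite("pics/s5.png",cv2.resize(c["color"][180:340,200:350],None,fx=3.5,fy=3.5,interpolation=cv2.INTER_CUBIC))
go((.508,-.348,.080),.06)
E
```

```text
time: 28.82
ee_pos: [0.5054, -0.3453, 0.1361]
eef_rot: [1.0, 0.031, -0.002, -0.001]
ft_force: [0.1, 1.2, -0.1]
width: 0.0871
at [ 0.5061 -0.346   0.1384] shift [0.0019 0.0022 0.0583] turn [-0.0008  0.0015  0.0005] rows 1.4 0.0
```

View pics/s5.png

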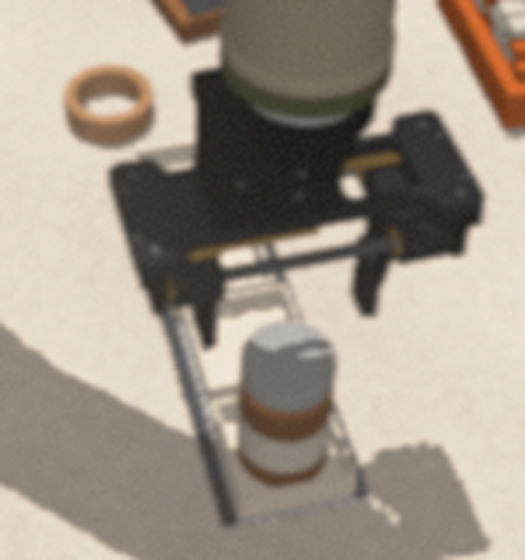

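The fingers (208,345) and (368,310) are centred on the jar's lid at column 288. Descending and gripping.

```bash
python3 -m crank '[{"x":0.001,"y":0.002,"z":0.015,"ax":0,"ay":0,"az":0,"claw":-1},{"x":0.001,"y":0.002,"z":0.03,"ax":0,"ay":0,"az":0,"claw":-1},{"x":0.001,"y":0.002,"z":0.045,"ax":0,"ay":0,"az":0,"claw":-1},{"x":0.001,"y":0.002,"z":0.055,"ax":0,"ay":0,"az":0,"claw":-1},{"x":0.001,"y":0.002,"z":0.059,"ax":0,"ay":0,"az":0,"claw":-1}]'
python3 -m crank '[{"x":0,"y":0,"z":0,"ax":0,"ay":0,"az":0,"claw":-1},{"x":0,"y":0,"z":0,"ax":0,"ay":0,"az":0,"claw":1},{"x":0,"y":0,"z":0,"ax":0,"ay":0,"az":0,"claw":1},{"x":0,"y":0,"z":0,"ax":0,"ay":0,"az":0,"claw":1},{"x":0,"y":0,"z":0,"ax":0,"ay":0,"az":0,"claw":1}]' 25
python3 -m crank '[{"x":0,"y":0,"z":0,"ax":0,"ay":0,"az":0,"claw":1},{"x":0,"y":0,"z":0,"ax":0,"ay":0,"az":0,"claw":1},{"x":0,"y":0,"z":0,"ax":0,"ay":0,"az":0,"claw":1},{"x":0,"y":0,"z":0,"ax":0,"ay":0,"az":0,"claw":1},{"x":0,"y":0,"z":0,"ax":0,"ay":0,"az":0,"claw":1}]'
```

```text
time: 29.28
ee_pos: [0.508, -0.3484, 0.0801]
eef_rot: [1.0, 0.031, -0.0, -0.0]
ft_force: [-0.5, -0.1, 0.3]
width: 0.0871
time: 29.7
ee_pos: [0.5085, -0.3488, 0.0816]
eef_rot: [1.0, 0.031, 0.0, 0.0]
ft_force: [0.0, 0.3, 0.7]
width: 0.068
time: 30.12
ee_pos: [0.5084, -0.3487, 0.0813]
eef_rot: [1.0, 0.031, 0.0, 0.0]
ft_force: [0.5, 0.9, 3.2]
width: 0.0576
```

```bash
python3 -m crank '[{"x":0,"y":0,"z":-0.005,"ax":0,"ay":0,"az":0,"claw":1},{"x":0,"y":0,"z":-0.02,"ax":0,"ay":0,"az":0,"claw":1},{"x":0,"y":0,"z":-0.045,"ax":0,"ay":0,"az":0,"claw":1},{"x":0,"y":0,"z":-0.07,"ax":0,"ay":0,"az":0,"claw":1},{"x":0,"y":0,"z":-0.10,"ax":0,"ay":0,"az":0,"claw":1}]'
python3 -m crank '[{"x":0,"y":0,"z":-0.025,"ax":0,"ay":0,"az":0,"claw":1},{"x":0,"y":0,"z":-0.045,"ax":0,"ay":0,"az":0,"claw":1},{"x":0,"y":0,"z":-0.06,"ax":0,"ay":0,"az":0,"claw":1},{"x":0,"y":0,"z":-0.06,"ax":0,"ay":0,"az":0,"claw":1},{"x":0,"y":0,"z":-0.06,"ax":0,"ay":0,"az":0,"claw":1}]'
python3 - <<'E'
from h import *
go((.499,.3544,.241),.242)
E
```

```text
time: 30.53
ee_pos: [0.5071, -0.3481, 0.1809]
eef_rot: [1.0, 0.03, -0.001, -0.001]
ft_force: [0.5, 0.4, -3.3]
width: 0.0574
time: 30.95
ee_pos: [0.5081, -0.3487, 0.2409]
eef_rot: [1.0, 0.03, 0.0, -0.0]
ft_force: [0.6, 0.7, -3.3]
width: 0.0574
at [ 0.5081 -0.3487  0.2409] shift [ 3.370e-02 -7.023e-01 -1.000e-04] turn [-0.     -0.0002 -0.0905] rows 16.9 1.4
```

```bash
python3 -m crank '[{"x":0.001,"y":-0.012,"z":0,"ax":0,"ay":0,"az":0,"claw":1},{"x":0.002,"y":-0.036,"z":0,"ax":0,"ay":0,"az":0,"claw":1},{"x":0.003,"y":-0.062,"z":0,"ax":0,"ay":0,"az":0,"claw":1},{"x":0.0045,"y":-0.09,"z":0,"ax":0,"ay":0,"az":0,"claw":1},{"x":0.006,"y":-0.122,"z":0,"ax":0,"ay":0,"az":0,"claw":1}]' >/dev/null
python3 -m crank '[{"x":0.0015,"y":-0.031,"z":0,"ax":0,"ay":0,"az":0,"claw":1},{"x":0.003,"y":-0.062,"z":0,"ax":0,"ay":0,"az":0,"claw":1},{"x":0.0045,"y":-0.093,"z":0,"ax":0,"ay":0,"az":0,"claw":1},{"x":0.006,"y":-0.124,"z":0,"ax":0,"ay":0,"az":0,"claw":1},{"x":0.0075,"y":-0.155,"z":0,"ax":0,"ay":0,"az":0,"claw":1}]' >/dev/null
python3 -m crank '[{"x":0.0015,"y":-0.031,"z":0,"ax":0,"ay":0,"az":0,"claw":1},{"x":0.003,"y":-0.062,"z":0,"ax":0,"ay":0,"az":0,"claw":1},{"x":0.0045,"y":-0.093,"z":0,"ax":0,"ay":0,"az":0,"claw":1},{"x":0.006,"y":-0.124,"z":0,"ax":0,"ay":0,"az":0,"claw":1},{"x":0.0075,"y":-0.155,"z":0,"ax":0,"ay":0,"az":0,"claw":1}]' >/dev/null
python3 -m crank '[{"x":0.0015,"y":-0.03,"z":0,"ax":0,"ay":0,"az":0,"claw":1},{"x":0.003,"y":-0.06,"z":0,"ax":0,"ay":0,"az":0,"claw":1},{"x":0.0045,"y":-0.09,"z":0,"ax":0,"ay":0,"az":0,"claw":1},{"x":0.006,"y":-0.12,"z":0,"ax":0,"ay":0,"az":0,"claw":1},{"x":0.007,"y":-0.15,"z":0,"ax":0,"ay":0,"az":0,"claw":1}]' >/dev/null
python3 -m crank '[{"x":0.0015,"y":-0.03,"z":0,"ax":0,"ay":0,"az":-0.02,"claw":1},{"x":0.003,"y":-0.06,"z":0,"ax":0,"ay":0,"az":-0.045,"claw":1},{"x":0.0045,"y":-0.09,"z":0,"ax":0,"ay":0,"az":-0.07,"claw":1},{"x":0.005,"y":-0.11,"z":0,"ax":0,"ay":0,"az":-0.09,"claw":1},{"x":0.006,"y":-0.12,"z":0,"ax":0,"ay":0,"az":-0.09,"claw":1}]' >/dev/null
python3 -m crank '[{"x":0,"y":0,"z":0,"ax":0,"ay":0,"az":0,"claw":1},{"x":0,"y":0,"z":0.01,"ax":0,"ay":0,"az":0,"claw":1},{"x":0,"y":0,"z":0.02,"ax":0,"ay":0,"az":0,"claw":1},{"x":0,"y":0,"z":0.02,"ax":0,"ay":0,"az":0,"claw":1},{"x":0,"y":0,"z":0.02,"ax":0,"ay":0,"az":0,"claw":1}]'
python3 - <<'E'
from h import *
go((.499,.3544,.0765),.242)
E
```

```text
time: 33.45
ee_pos: [0.4992, 0.3524, 0.2201]
eef_rot: [0.993, 0.119, -0.001, 0.001]
ft_force: [0.6, -0.1, -2.1]
width: 0.0576
at [0.4992 0.3524 0.2201] shift [ 0.0005 -0.0021  0.1436] turn [ 0.0004  0.0008 -0.0016] rows 3.4 0.0
```

```bash
python3 -m crank '[{"x":0,"y":-0.001,"z":0.02,"ax":0,"ay":0,"az":0,"claw":1},{"x":0,"y":-0.001,"z":0.05,"ax":0,"ay":0,"az":0,"claw":1},{"x":0,"y":-0.001,"z":0.08,"ax":0,"ay":0,"az":0,"claw":1},{"x":0,"y":-0.001,"z":0.105,"ax":0,"ay":0,"az":0,"claw":1},{"x":0,"y":-0.001,"z":0.12,"ax":0,"ay":0,"az":0,"claw":1}]'
python3 -m crank '[{"x":0,"y":0,"z":0.008,"ax":0,"ay":0,"az":0,"claw":1},{"x":0,"y":0,"z":0.015,"ax":0,"ay":0,"az":0,"claw":1},{"x":0,"y":0,"z":0.019,"ax":0,"ay":0,"az":0,"claw":1},{"x":0,"y":0,"z":0.021,"ax":0,"ay":0,"az":0,"claw":1},{"x":0,"y":0,"z":0.022,"ax":0,"ay":0,"az":0,"claw":1}]'
python3 -m crank '[{"x":0,"y":0,"z":0.0003,"ax":0,"ay":0,"az":0,"claw":1},{"x":0,"y":0,"z":0.0006,"ax":0,"ay":0,"az":0,"claw":1},{"x":0,"y":0,"z":0.001,"ax":0,"ay":0,"az":0,"claw":1},{"x":0,"y":0,"z":0.001,"ax":0,"ay":0,"az":0,"claw":1},{"x":0,"y":0,"z":0.001,"ax":0,"ay":0,"az":0,"claw":1}]'
```

```text
time: 33.87
ee_pos: [0.4982, 0.3537, 0.0985]
eef_rot: [0.993, 0.12, -0.001, 0.001]
ft_force: [0.1, 0.4, -1.8]
width: 0.0574
time: 34.28
ee_pos: [0.4995, 0.3553, 0.0798]
eef_rot: [0.993, 0.12, 0.0, -0.0]
ft_force: [-0.2, -0.6, -2.5]
width: 0.0575
time: 34.7
ee_pos: [0.4991, 0.3552, 0.0783]
eef_rot: [0.993, 0.12, 0.0, -0.0]
ft_force: [0.5, -0.0, -3.2]
width: 0.0575
```

```bash
python3 -m crank '[{"x":0,"y":0,"z":0.0005,"ax":0,"ay":0,"az":0,"claw":1},{"x":0,"y":0,"z":0.001,"ax":0,"ay":0,"az":0,"claw":1},{"x":0,"y":0,"z":0.0015,"ax":0,"ay":0,"az":0,"claw":1},{"x":0,"y":0,"z":0.002,"ax":0,"ay":0,"az":0,"claw":1},{"x":0,"y":0,"z":0.002,"ax":0,"ay":0,"az":0,"claw":1}]'
```

```text
time: 35.12
ee_pos: [0.4991, 0.3552, 0.0763]
eef_rot: [0.993, 0.12, 0.0, -0.0]
ft_force: [-0.2, -0.1, 0.8]
width: 0.0573
```

```bash
python3 -m crank '[{"x":0,"y":0,"z":0.0003,"ax":0,"ay":0,"az":0,"claw":1},{"x":0,"y":0,"z":0.0003,"ax":0,"ay":0,"az":0,"claw":0},{"x":0,"y":0,"z":0.0003,"ax":0,"ay":0,"az":0,"claw":-1},{"x":0,"y":0,"z":0.0003,"ax":0,"ay":0,"az":0,"claw":-1},{"x":0,"y":0,"z":0.0003,"ax":0,"ay":0,"az":0,"claw":-1}]'
python3 -m crank '[{"x":0,"y":0,"z":0,"ax":0,"ay":0,"az":0,"claw":-1},{"x":0,"y":0,"z":0,"ax":0,"ay":0,"az":0,"claw":-1},{"x":0,"y":0,"z":-0.03,"ax":0,"ay":0,"az":0,"claw":-1},{"x":0,"y":0,"z":-0.07,"ax":0,"ay":0,"az":0,"claw":-1},{"x":0,"y":0,"z":-0.11,"ax":0,"ay":0,"az":0,"claw":-1}]'
python3 -m crank '[{"x":0,"y":0,"z":-0.03,"ax":0,"ay":0,"az":0,"claw":-1},{"x":0,"y":0,"z":-0.06,"ax":0,"ay":0,"az":0,"claw":-1},{"x":0,"y":0,"z":-0.06,"ax":0,"ay":0,"az":0,"claw":-1},{"x":0,"y":0,"z":-0.06,"ax":0,"ay":0,"az":0,"claw":-1},{"x":0,"y":0,"z":-0.06,"ax":0,"ay":0,"az":0,"claw":-1}]'
python3 - <<'E'
from h import *
c=camera("scene"); a=cv2.resize(c["color"][140:245,255:420],None,fx=3,fy=3,interpolation=cv2.INTER_CUBIC)
c=camera("side"); b=cv2.resize(c["color"][80:205,190:300],None,fx=2.52,fy=2.52,interpolation=cv2.INTER_CUBIC)
b=b[:315,:300]; cv2.imwrite("pics/end.png",np.hstack([a,b[:a.shape[0]]]))
E
```

```text
time: 35.53
ee_pos: [0.4991, 0.3552, 0.0756]
eef_rot: [0.993, 0.12, 0.0, -0.0]
ft_force: [0.4, 0.2, 1.0]
width: 0.0702
time: 35.95
ee_pos: [0.4984, 0.3545, 0.1863]
eef_rot: [0.993, 0.12, -0.001, 0.001]
ft_force: [0.7, -0.1, 1.4]
width: 0.0867
time: 36.37
ee_pos: [0.4988, 0.355, 0.245]
eef_rot: [0.993, 0.12, -0.0, 0.0]
ft_force: [-0.0, 0.6, -0.4]
width: 0.0874
```

View pics/end.png

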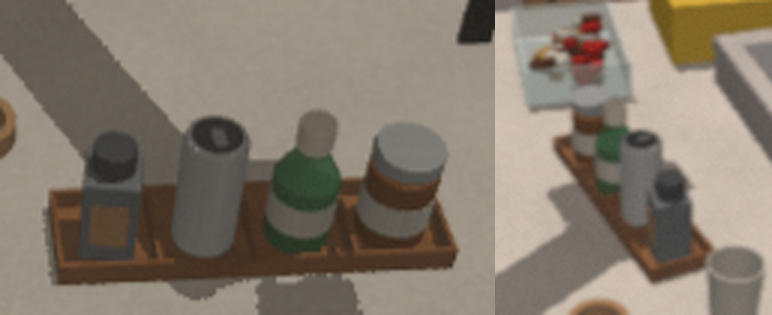

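Both views show all four upright, one per compartment. From the robot's right they are tin (112,200), can (210,190), bottle (305,190) and jar (400,190), and the gripper is clear above.

```bash
python3 -c "
from bench import close_job
print(close_job())"
```

```text
the job is handed in; nothing more can be done
None
```

All four items are in the serving rack in reverse order, and I've handed the job in. As the robot sees it, the rail held tin, can, bottle, jar from the left. The rack now holds them from its right-hand compartment leftwards in that same order.

- **Placing:** Each item was lowered until the wrist force showed contact, then released. The tin met the floor hardest, at about 16 N with about 6 N sideways. It stood upright in the pictures afterwards. The other three touched at 3 N or less.
- **Final check:** The last scene and side pictures show all four upright, one per compartment, with the glass still standing. The gripper was open and well clear above them at 36.4 s.
- **Failed or disagreeing:** My first four move calls were refused for missing keys, so nothing moved. Two of the wrist-camera position readings differed by about 6 mm in y, the first probably because the arm was still settling. I used values in between, and every grasp closed at the expected width.

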